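Stow the meal containers in the vacuum cabinet and pump it down

ROBOT

A 6-joint arm with a two-finger parallel gripper is mounted at the origin on the work surface. World frame = base frame: x ahead of the robot, y to its left, z up, the work surface at z = 0. Lengths are in m, angles in degrees, forces in N, time in s.
With the tool pointing down it reaches from about 0.4 to 0.825 m from the base axis. Payload 7 kg.
Tool frame: the origin (TCP) lies on the centre line of the jaws, within the pads' length; the fingertips stand 25 mm ahead of it and the grasp point (between the pads) lies 6 mm ahead of it; x points along the fingers, z is the direction in which the jaws open and shut, and the axes are right-handed (so a half turn about x gives the same grasp; the last joint's range is limited). The gripper opens to 88 mm and grips with 3 to 60 N. Pads are 19 mm wide; open, the fingers measure 130 mm over their backs; the gripper's body (78 mm by 193 mm) begins 47 mm behind the grasp point.
Start: joints at [-48.352, 20.546, 0.682, 0, -70.136, -16.507], TCP at [0.287, -0.611, 0.252] pointing down, gripper open.
Joint ranges: [-176.03, 176.03], [-82.01, 121.73], [-58.28, 71.71], [-173.87, 95.51], [-174.79, -0.11], [-173.66, 173.66]. Speed limits (degrees/s): [136.94, 136.94, 172.46, 180, 180, 180].

INTERFACE

Orientations are given as [roll, pitch, yaw] about the fixed x, y, z axes, in that order (R = Rz(yaw) Ry(pitch) Rx(roll)).
In Python, from plant import ctrl gives the robot as it stands. The module is installed in compiled form; this text tells all that it offers.
- The arm moves only by the tool send_rows, never from a script. Its argument "deltas" is a list of rows, each an object of numbers: "dx", "dy", "dz": the shift along the tool's x, y, z in mm; "ax", "ay", "az": the turn, a rotation vector about the tool's x, y, z in units of 5 degrees (1.0 is 5 degrees); "fingers": the opening, from 0 (shut) to 1 (fully open). A call has 1 to 12 rows; each row shifts and turns the commanded pose from where the row before left it, along the tool's axes as they then stand; what a row does not reach is not made up. A row lasts 1/8 s, in which the tool goes at most 62.5 mm and 10.7 degrees, less where a joint would pass 70% of its speed; a pose out of reach is approached as far as the arm can. A call with a gripper value outside its range is refused whole. The fingers move at their own pace and stop on an object; the grip force is fixed at half the most. Time passes only in rows, so rows that do not move let the fingers close. It gives the time, the measured TCP pose, the force and the opening at its end, in the units of the state.
- ctrl.get_obs(): the state, without advancing time (a new reading comes with each control period).
- ctrl.snapshot(name): name is "scene" or "top"; returns a dict with "image" (384x512x3 uint8, blue, green, red), "fx", "fy", "cx", "cy" (pixels), "k1" (the pictures are not rectified: a ray, as slopes to the right and down, at radius r is drawn at 1 + k1 r^2 times it, then the intrinsics apply), "R" (3x3) and "t" (3): a world point X has camera coordinates R X + t. Camera axes: x right, y down, z forward; pixel columns grow to the right and rows downward; lengths in m; the calibration is good to about 2 mm. A picture is of the moment at which its call begins. There is no depth.
- ctrl.close_job(): hands the job in, once; it reports no verdict.
The state is a dict: "clock": time; "joint_pos": joint angles; "qvel": joint speeds; "tau": joint torques, N m; "tool_pos": TCP position; "orientation": TCP orientation; "force": force on the tool from outside, world axes, zero at the start; "moment": the same for the moment, N m; "opening": finger opening in m.
Only numpy, scipy, OpenCV 4.12 (cv2) and the standard library are available. Lean on these libraries where they do the work, as an engineer would, in place of code of your own. Each camera call takes 0.05 s, during which the arm holds its last target.

TASK

Take the round steel spice tin off the pull-out tray of the little vacuum cabinet and stand it upright on the flat aluminium tray, and stand every small blue-lidded container (two to four) from the aluminium tray upright on the pull-out tray instead. Push that tray fully home by its blue tab, push the clear door shut until its catch snaps, then work the blue pump head on the cabinet's top three full strokes, each right down to its stop and all the way up again. Leave the rice bowl, the celadon dish and the large container where they stand.

Things in the scene. Friction and masses are not known exactly. Their poses are not given: they have to be found in the camera images.
- pot_a: small square polypropylene container, closed, with a blue latching lid flush with its sides; 50 x 50 mm in plan, 52 mm high, about 90 g; loose; starts upright on the aluminium tray; origin at the centre of its underside, z up. May be absent (None)
- pot_b: small square polypropylene container, closed, with a blue latching lid flush with its sides; 50 x 50 mm in plan, 52 mm high, about 90 g; loose; starts upright on the aluminium tray; origin at the centre of its underside, z up. May be absent (None)
- pot_c: small square polypropylene container, closed, with a blue latching lid flush with its sides; 50 x 50 mm in plan, 52 mm high, about 90 g; loose; starts upright on the aluminium tray; origin at the centre of its underside, z up. May be absent (None)
- pot_d: small square polypropylene container, closed, with a blue latching lid flush with its sides; 50 x 50 mm in plan, 52 mm high, about 90 g; loose; starts upright on the aluminium tray; origin at the centre of its underside, z up. May be absent (None)
- tin: round closed stainless spice tin with a copper-coloured top, 44 mm across, 45 mm high, about 90 g; loose; starts upright on the pull-out tray's floor; origin at the centre of its underside
- metal_tray: flat rectangular aluminium tray, fixed, 270 mm (its x) by 240 mm (its y), floor 3 mm thick, rim 8 mm high; origin at the centre of its underside
- cabinet: small white vacuum cabinet, fixed: 170 mm deep (its x), 285 mm wide (its y), 96 mm high; its open front faces its own -x; the top plate's front edge lies at its x = -76 mm, the opening below it is 77 mm high; origin at the centre of its underside, z up
- pullout (a joint): how far the white pull-out tray stands out of the cabinet front, m: 0 = fully home, 0.150 = fully out; it slides along the cabinet's -x and stays where it is left (about 1.5 N of friction)
- pullout_floor (a point): centre of the pull-out tray's inner floor, on the floor's surface (14 mm above the shelf), axes as the cabinet's; the floor is 112 mm (x) by 255 mm (y) inside, with side walls 3 mm thick and 28 mm high above the floor. It moves with the tray
- tab_face (a point): point in the middle of the front (-x) face of the blue upright tab at the middle of the tray's front edge, 10 mm below the tab's top; the tab is 50 mm wide (y), 14 mm thick, its top 80 mm above the shelf. With the tray home the face is 8 mm in front of the cabinet's top plate, so it can be pushed home from in front with the fingers pointing down
- swingdoor (a joint): angle of the clear, blue-framed door, rad: 0 = shut, grows as it opens, up to 2.1; it stays where it is left. The last 0.05 rad go over a spring ball catch that then holds it shut (about 8 N at the free edge to push it over; below 0.02 rad it is seated)
- door_hinge (a point): point on the door's vertical hinge axis at the cabinet's front left (+y) edge, at mid-height (51 mm up). Door: 283 mm wide, 10 mm thick, from 6 to 96 mm above the shelf, no handle. Shut, it runs from the hinge along the cabinet's -y, inner face in the plane of the axis, outer face 10 mm further to -x; it opens towards -x, then on towards +y
- door_edge (a point): top corner of the door's free edge, on its outer face (96 mm above the shelf)
- plunger (a joint): how far the pump head is pressed, m: 0 = up, 0.022 = down on its stop; spring return, about 3.5 N at the start and 9 N at the stop
- plunger_top (a point): centre of the top face of the blue pump head, a disc 48 mm across on a steel stem that stands on the cabinet's top; 166 mm above the shelf when up; it moves with the head
- rice_bowl: stainless rice bowl, 110 mm across, 52 mm high, loose; to be left alone; origin at the centre of its underside
- dish: celadon green ceramic dish, 90 mm across, 26 mm high, loose on the cabinet's top near the hinge side; to be left alone; origin at the centre of its underside
- big_box: large square blue-lidded container, 110 x 110 mm, 85 mm high, loose; to be left alone; origin at the centre of its underside
There are look-alikes about, which are no part of the job. What is meant by the tin is not yellow, and is the larger of those in its own colour.

How it is judged:
By the outcome, as a careful person would: the job done as asked, in the order asked, and still so for the second after the job is handed in, with the robot touching nothing.
Of pot_a, pot_b, pot_c, pot_d only 2 to 4 are there at a start; the rules pass over those that are not, and their reading is None.
At some moment in a run one of pot_a, pot_b, pot_c, pot_d may be knocked a few centimetres aside while the robot is not near it.
It also fails if it takes over 210 s, if anything falls off the work surface, if the arm or the gripper's body presses on something with over 40 N, if the wrist force passes 120 N, or if a joint passes its speed limit or range.

## Working session

There is one attempt and no reset: what is moved stays moved. The work goes in short steps, Python scripts to look and compute and a tool call to move; the robot and the scene stay as the last step left them, time stands still between calls to the robot, and variables do not carry over. Pictures are saved under pics/ and viewed, and the job is handed in when it is done.

Besides the shell and the picture viewer there is one more tool, called as a command line: name --argument value ..., lists and objects as JSON in quotes. send_rows: Moves the arm, as the interface text tells. Its arguments: {"type":"object","properties":{"deltas":{"type":"array","items":{"type":"object","properties":{"dx":{"type":"number"},"dy":{"type":"number"},"dz":{"type":"number"},"ax":{"type":"number"},"ay":{"type":"number"},"az":{"type":"number"},"fingers":{"type":"number"}}}}},"required":["deltas"]}

```bash
mkdir -p pics; ls
python3 - <<'E'
from plant import ctrl
import cv2
o=ctrl.get_obs()
print(o)
for n in("scene","top"):
    s=ctrl.snapshot(n); cv2.imwrite(f"pics/{n}0.png",s["image"])
    print(n,s["fx"],s["fy"],s["cx"],s["cy"],s["k1"],s["R"],s["t"])
E
```

```text
pics
{'clock': 0.0, 'joint_pos': array([-4.83524479e+01,  2.05911399e+01,  6.32992595e-01, -1.91835906e-02,
       -7.01362289e+01, -1.65057097e+01]), 'qvel': array([-0.0284549 , -0.04726485,  0.04581997, -0.01506204,  0.03566364,
       -0.01727361]), 'tau': array([-6.93799320e-04, -5.82724464e+01,  2.93061680e+01,  6.99759990e+00,
        6.99918033e-03, -1.43747975e-04]), 'tool_pos': array([ 0.28654645, -0.61065654,  0.250623  ]), 'orientation': array([  5.68927039,  89.90391574, 120.8245797 ]), 'force': array([-0.31866043, -0.41376341,  0.14449994]), 'moment': array([0.00285601, 0.03019215, 0.02517522]), 'opening': 0.08741897242943529}
scene 433.0078591277701 433.0078591277701 257.6488718840697 187.86245226266257 -0.07941530323806818 [[-3.85373950e-01  9.22760245e-01 -6.69326535e-04]
 [ 6.93681061e-01  2.89224728e-01 -6.59663280e-01]
 [-6.08517464e-01 -2.54681343e-01 -7.51560981e-01]] [ 0.23067889 -0.3514889   1.49525152]
top 349.07918121925564 349.07918121925564 251.4870100710973 186.50228290734466 0.010516484208999585 [[-0.01016737 -0.9992494  -0.03737983]
 [-0.98244492  0.01694609 -0.18578163]
 [ 0.18627563  0.03483471 -0.9818798 ]] [0.02826938 0.61951893 0.8778931 ]
```

View pics/scene0.png

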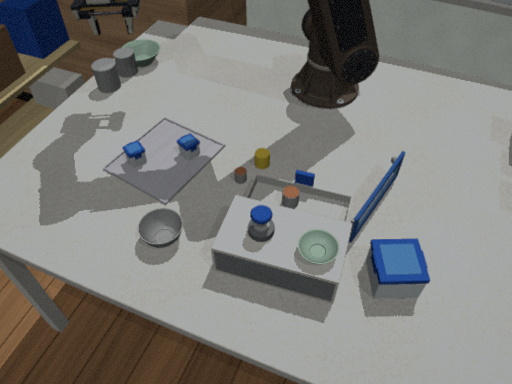

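View pics/top0.png

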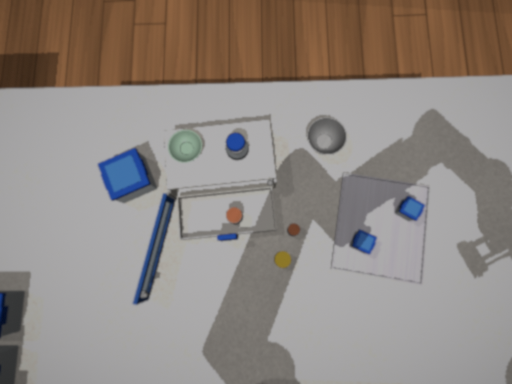

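```bash
cat > h.py <<'E'
import numpy as np, cv2
from plant import ctrl
def snap(n):
    return ctrl.snapshot(n)
def K(s): return np.array([[s["fx"],0,s["cx"]],[0,s["fy"],s["cy"]],[0,0,1.]])
def D(s): return np.array([s["k1"],0,0,0,0.])
def ray(s,p):
    q=cv2.undistortPoints(np.array([[p]],float),K(s),D(s))[0,0]
    d=s["R"].T@np.array([q[0],q[1],1.]); c=-s["R"].T@s["t"]
    return c,d
def onz(s,p,z):
    c,d=ray(s,p); return c+d*(z-c[2])/d[2]
def tri(s1,p1,s2,p2):
    c1,d1=ray(s1,p1);c2,d2=ray(s2,p2)
    A=np.stack([d1,-d2],1); l=np.linalg.lstsq(A,c2-c1,rcond=None)[0]
    a=c1+l[0]*d1;b=c2+l[1]*d2
    return (a+b)/2,np.linalg.norm(a-b)*1e3
def proj(s,X):
    r=cv2.Rodrigues(np.asarray(s["R"]))[0]
    return cv2.projectPoints(np.atleast_2d(np.array(X,float)),r,np.array(s["t"],float),K(s),D(s))[0][:,0]
def crop(s,name,x0,y0,w,h,f):
    im=s["image"][y0:y0+h,x0:x0+w]
    im=cv2.resize(im,None,fx=f,fy=f,interpolation=cv2.INTER_CUBIC); cv2.imwrite("pics/"+name,im)
E
python3 - <<'E'
from h import *
s=snap("scene");t=snap("top")
crop(s,"s1.png",90,110,350,200,2.2)
crop(t,"t1.png",90,90,350,220,2.2)
E
```

```text
(no output)
```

View pics/s1.png

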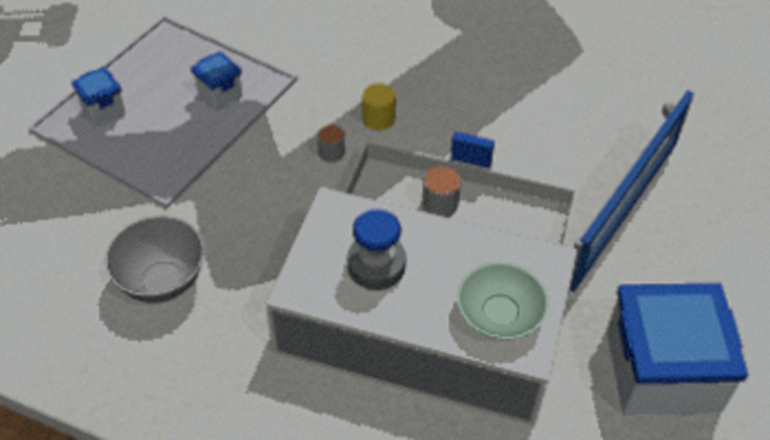

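View pics/t1.png

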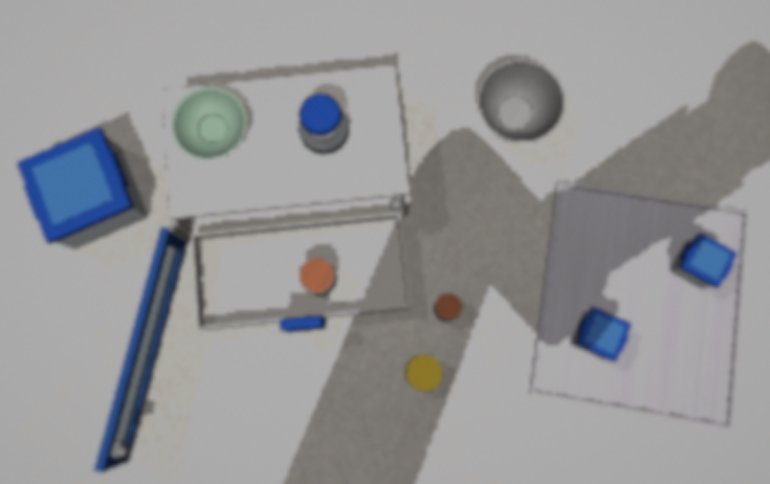

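```bash
cat > m1.py <<'E'
from h import *
s=snap("scene");t=snap("top")
def blobs(s,lo,hi,amin=40,roi=None):
    hsv=cv2.cvtColor(s["image"],cv2.COLOR_BGR2HSV)
    m=cv2.inRange(hsv,lo,hi)
    n,l,st,c=cv2.connectedComponentsWithStats(m)
    return [(c[i].round(1).tolist(),st[i].tolist()) for i in range(1,n) if st[i][4]>=amin]
if __name__=="__main__":
  for nm,x in(("scene",s),("top",t)):
    for cn,lo,hi in(("blue",(95,120,50),(130,255,255)),("orange",(0,90,60),(14,255,255)),("yellow",(18,120,60),(35,255,255)),("green",(50,30,60),(85,255,255))):
        print(nm,cn)
        for b in blobs(x,lo,hi): 
            print("  ",b,np.round(onz(x,b[0],0.05),3))
E
python3 m1.py
```

```text
scene blue
   ([33.3, 25.5], [0, 0, 69, 58, 2967]) [ 0.101 -1.198  0.05 ]
   ([188.1, 142.0], [177, 134, 22, 17, 241]) [ 0.476 -0.267  0.05 ]
   ([133.7, 149.4], [123, 141, 22, 18, 247]) [ 0.562 -0.395  0.05 ]
   ([375.4, 196.2], [350, 152, 54, 90, 598]) [0.471 0.273 0.05 ]
   ([304.1, 177.6], [295, 170, 19, 16, 219]) [0.48  0.084 0.05 ]
   ([260.9, 214.3], [251, 206, 21, 18, 305]) [0.637 0.025 0.05 ]
   ([398.8, 261.3], [371, 239, 59, 45, 2262]) [0.642 0.366 0.05 ]
scene orange
   ([112.5, 32.9], [107, 25, 12, 16, 44]) [ 0.038 -0.845  0.05 ]
   ([14.0, 106.0], [8, 98, 16, 20, 73]) [ 0.539 -0.875  0.05 ]
   ([240.2, 170.6], [235, 167, 11, 8, 69]) [ 0.522 -0.083  0.05 ]
   ([290.6, 191.4], [283, 186, 16, 12, 154]) [0.539 0.067 0.05 ]
   ([37.4, 274.6], [26, 265, 21, 20, 91]) [ 0.991 -0.373  0.05 ]
   ([4.2, 283.3], [0, 277, 12, 17, 75]) [ 1.04  -0.428  0.05 ]
   ([109.1, 348.9], [0, 276, 284, 108, 8278]) [ 1.066 -0.124  0.05 ]
   ([23.9, 316.4], [10, 303, 26, 24, 133]) [ 1.083 -0.331  0.05 ]
scene yellow
   ([94.1, 7.8], [81, 7, 27, 3, 45]) [-0.112 -1.051  0.05 ]
   ([261.8, 158.2], [
[... 379 characters left out ...]
458 0.29  0.05 ]
   ([411.0, 207.9], [399, 197, 25, 23, 366]) [ 0.557 -0.398  0.05 ]
   ([159.8, 246.6], [148, 202, 25, 90, 208]) [0.464 0.264 0.05 ]
   ([363.7, 241.4], [353, 231, 23, 22, 358]) [ 0.471 -0.27   0.05 ]
   ([227.0, 236.5], [218, 234, 19, 6, 91]) [0.488 0.086 0.05 ]
   ([1.0, 304.5], [0, 293, 4, 29, 80]) [0.321 0.674 0.05 ]
top orange
   ([248.7, 40.1], [0, 0, 512, 87, 41450]) [1.059 0.024 0.05 ]
   ([233.8, 214.8], [227, 207, 15, 16, 181]) [0.545 0.068 0.05 ]
   ([293.4, 229.1], [288, 224, 12, 11, 104]) [ 0.505 -0.089  0.05 ]
top yellow
   ([282.4, 259.1], [275, 252, 16, 16, 201]) [ 0.428 -0.058  0.05 ]
top green
   ([184.6, 145.6], [169, 131, 32, 30, 772]) [0.741 0.206 0.05 ]
```

Run:
```python
from h import *
s=snap("scene");t=snap("top")
for n,a,b in(("pump",(260.9,214.3),(235.3,141.7)),("tin",(290.6,191.4),(233.8,214.8)),("tab",(304.1,177.6),(227,236.5)),("potL",(188.1,142),(363.7,241.4)),("potR",(133.7,149.4),(411,207.9)),("small",(240.2,170.6),(293.4,229.1))):
    X,e=tri(s,a,t,b); print(n,X.round(4),round(e,1))
a=cv2.resize(s["image"][120:180,110:210],None,fx=7,fy=7,interpolation=cv2.INTER_CUBIC)
b=cv2.resize(t["image"][180:265,340:440],None,fx=7,fy=7,interpolation=cv2.INTER_CUBIC)
cv2.imwrite("pics/pa.png",a);cv2.imwrite("pics/pb.png",b)
crop(t,"cab_t.png",160,110,130,135,5);crop(s,"cab_s.png",205,150,210,140,3.8)
```

```text
pump [0.7141 0.0554 0.1564] 0.8
tin [0.5446 0.0681 0.056 ] 0.9
tab [0.4877 0.0854 0.0582] 0.2
potL [ 0.4714 -0.2708  0.0446] 1.1
potR [ 0.5576 -0.4003  0.0443] 1.0
small [ 0.5065 -0.0905  0.0318] 0.4
```

View pics/pa.png

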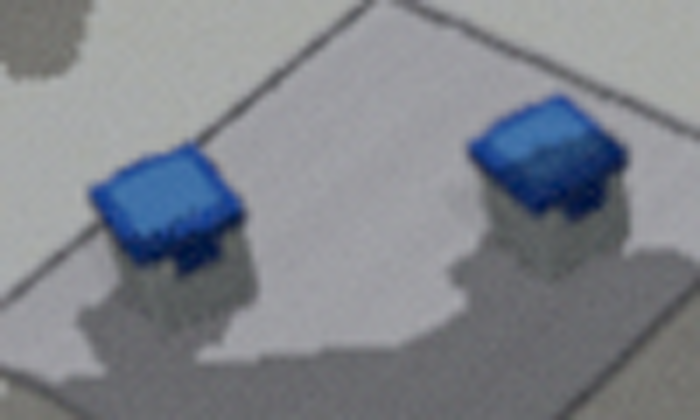

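View pics/pb.png

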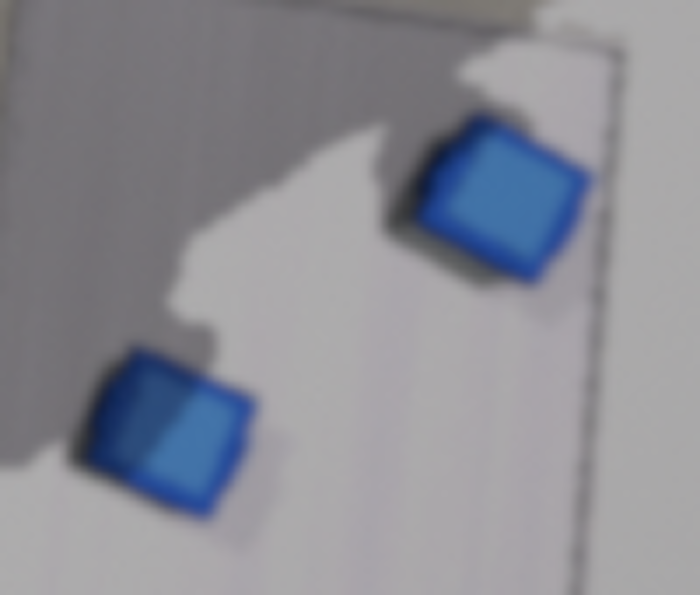

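View pics/cab_t.png

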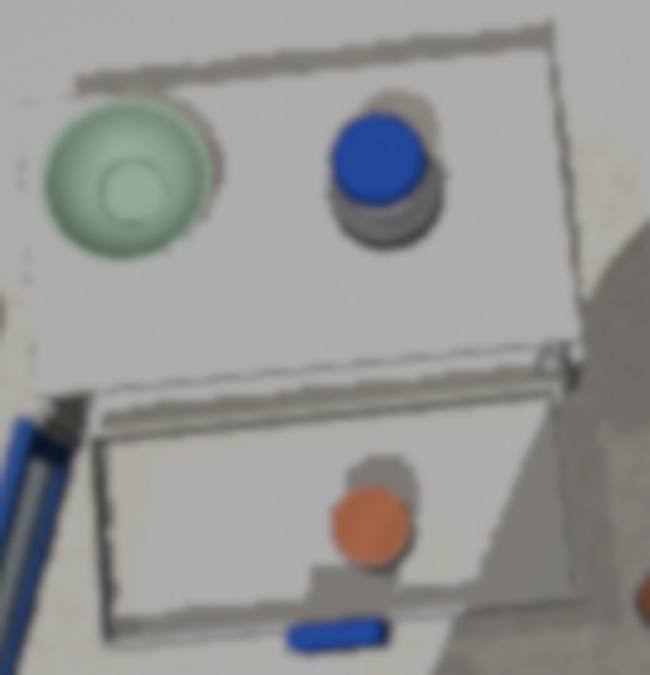

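View pics/cab_s.png

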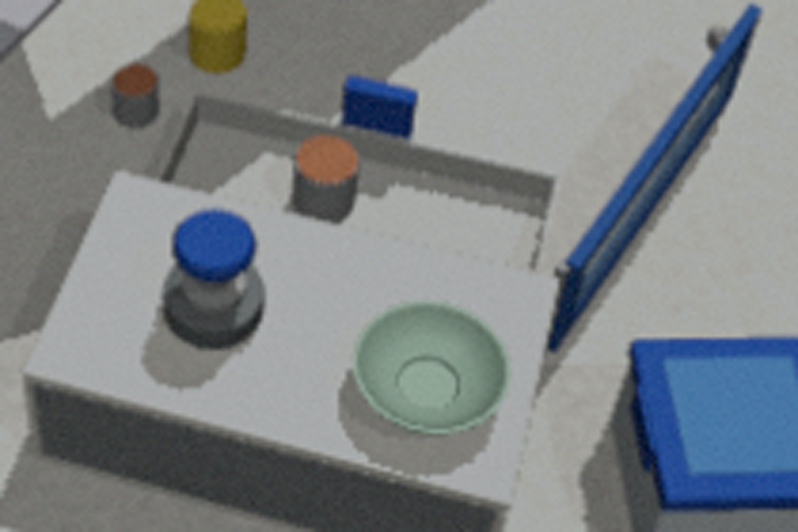

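Run:
```python
from h import *
s=snap("scene");t=snap("top")
z=.096
P={k:onz(t,v,z) for k,v in dict(rb=(269.6,116),rf=(275.6,178.4),lf=(167.6,189)).items()}
Q={k:onz(s,v,z) for k,v in dict(rb=(212.9,249.5),rf=(237.9,195.3),lf=(352.4,222.4),lb=(340.5,281.6)).items()}
for k in P: print(k,P[k].round(4),Q[k].round(4),np.linalg.norm(P[k]-Q[k]))
print("lb",Q["lb"])
print("tri",tri(s,(237.9,195.3),t,(275.6,178.4)),tri(s,(212.9,249.5),t,(269.6,116)),tri(s,(352.4,222.4),t,(167.6,189)))
for A in(P,Q):
  d=A["lf"]-A["rf"];print("front len",np.linalg.norm(d),"yaw",np.degrees(np.arctan2(-d[0],d[1])))
  d=A["rb"]-A["rf"];print("side len",np.linalg.norm(d),"yaw",np.degrees(np.arctan2(d[1],d[0])))
d=Q["lb"]-Q["rb"];print("back len",np.linalg.norm(d),"yaw",np.degrees(np.arctan2(-d[0],d[1])))
# alu tray corners (rim top z .008): top
f=2.2
ct={'br':(745,213),'bl':(560,187),'fl':(531,391),'fr':(729,425)}
for k,v in ct.items(): print(k,onz(t,(90+v[0]/f,90+v[1]/f),.008).round(4))
cs={'fr':(30,130),'fl':(165,18),'bl':(297,78),'br':(167,203)}
for k,v in cs.items(): print("s",k,onz(s,(90+v[0]/f,110+v[1]/f),.008).round(4))
# tab top & door
f=5
for k,v in dict(tabl=(288,632),tabr=(388,625),pfl=(105,640),pfr=(575,600),pbl=(97,435),pbr=(560,392)).items():
  print(k,onz(t,(160+v[0]/f,110+v[1]/f),.08 if k[0]=='t' else .042).round(4))
```

```text
rb [ 0.8034 -0.0319  0.096 ] [ 0.8005 -0.0213  0.096 ] 0.010965766849198828
rf [ 0.6329 -0.044   0.096 ] [ 0.6384 -0.0349  0.096 ] 0.010569549311501992
lf [0.6099 0.2361 0.096 ] [0.6117 0.2412 0.096 ] 0.005385484028789724
lb [0.77004101 0.2572603  0.096     ]
tri (array([ 0.63338861, -0.04109365,  0.08829425]), np.float64(6.659488518544652)) (array([ 0.80153203, -0.0268292 ,  0.09541522]), np.float64(10.802407519464486)) (array([0.60999382, 0.23914514, 0.09262414]), np.float64(4.195641421374949))
front len 0.28101499155726056 yaw 4.69902638884743
side len 0.17092170993275105 yaw 4.057427098510652
front len 0.27738485714266575 yaw 5.52233251664802
side len 0.16270877756706623 yaw 4.798049936278531
back len 0.28020871923975244 yaw 6.245545655631534
br [ 0.6201 -0.4692  0.008 ]
bl [ 0.6579 -0.2411  0.008 ]
fl [ 0.4037 -0.1908  0.008 ]
fr [ 0.3625 -0.4236  0.008 ]
s fr [ 0.6302 -0.4634  0.008 ]
s fl [ 0.3679 -0.4162  0.008 ]
s bl [ 0.4092 -0.1844  0.008 ]
s br [ 0.6672 -0.2347  0.008 ]
tabl [0.4873 0.1071 0.08  ]
tabr [0.4902 0.0558 0.08  ]
pfl [0.486  0.2105 0.042 ]
pfr [ 0.5041 -0.041   0.042 ]
pbl [0.5972 0.218  0.042 ]
pbr [ 0.6168 -0.0354  0.042 ]
```

```bash
cat >> h.py <<'E'
from scipy.spatial.transform import Rotation as Ro
CY=4.8
def pose():
    o=ctrl.get_obs(); r,p,y=o["orientation"]
    return o["tool_pos"],Ro.from_euler("xyz",[r,p,y],degrees=True),o
def Rdown(yaw):
    "tool x down, jaw axis z_tool at world heading yaw (deg)"
    z=np.array([np.cos(np.radians(yaw)),np.sin(np.radians(yaw)),0]); x=np.array([0,0,-1.])
    return np.stack([x,np.cross(z,x),z],1)
def plan(target,yaw):
    p,R,o=pose()
    best=None
    for k in(0,180):
        T=Ro.from_matrix(Rdown(yaw+k)); rv=(R.inv()*T).as_rotvec()
        if best is None or np.linalg.norm(rv)<np.linalg.norm(best[1]): best=(T,rv)
    T,rv=best
    d=T.inv().apply(np.array(target)-p)*1e3
    print("at",p.round(4),"clock",round(o["clock"],2),"open",round(o["opening"],4),"F",o["force"].round(1),"j6",round(o["joint_pos"][5],1))
    print(" turn first (units of 5deg):",(np.degrees(rv)/5).round(2)," then shift mm tool xyz:",d.round(1))
E
python3 - <<'E'
from h import *
t=snap("top");s=snap("scene")
print(onz(t,(233.8,214.8),.059),onz(s,(290.6,191.4),.059))
plan((.545,.068,.16),90+CY)
c=np.array(proj(t,[[.61,.239,.096]])); print(c)
for a,b in (((134.5,301),),((404,157),)) if 0 else []: pass
print("door edge top",onz(t,(135.5,301.5),.096))
# scene: door free edge crop(s1) (690,95)/2.2
print("door edge scene",onz(s,(90+690/2.2,110+95/2.2),.096), tri(s,(90+690/2.2,110+95/2.2),t,(135.5,301.5)))
E
```

```text
[0.54438358 0.06737752 0.059     ] [0.54689959 0.06925371 0.059     ]
at [ 0.2867 -0.611   0.2516] clock 0.6 open 0.088 F [ 0.3 -0.3  0.1] j6 -16.5
 turn first (units of 5deg): [ 4.07 -0.   -0.  ]  then shift mm tool xyz: [  91.6 -314.2  655.1]
[[166.49824628 188.9872809 ]]
door edge top [0.3313299 0.3053059 0.096    ]
door edge scene [0.33554034 0.31074281 0.096     ] (array([0.329962  , 0.30936403, 0.08999792]), np.float64(3.7055007592653966))
```

send_rows --deltas '[{"ax": 2, "fingers": 1}, {"ax": 2.07, "fingers": 1}, {"dy": -16, "dz": 33}, {"dy": -25, "dz": 52}, {"dy": -27, "dz": 56}, {"dy": -27, "dz": 56}, {"dy": -27, "dz": 56}, {"dy": -27, "dz": 56}, {"dy": -27, "dz": 56}, {"dy": -27, "dz": 56}, {"dy": -27, "dz": 56}, {"dy": -27, "dz": 56}]'

```text
validation failed for argument at $.de...
```

Run:
```python
from h import *
plan((.5455,.068,.12),90+CY)
```

```text
at [ 0.2867 -0.611   0.2516] clock 0.6 open 0.088 F [ 0.3 -0.3  0.1] j6 -16.5
 turn first (units of 5deg): [ 4.07 -0.   -0.  ]  then shift mm tool xyz: [ 131.6 -314.7  655. ]
```

send_rows --deltas '[{"dx": 0, "dy": 0, "dz": 0, "ax": 2, "ay": 0, "az": 0, "fingers": 1}, {"dx": 0, "dy": 0, "dz": 0, "ax": 2.07, "ay": 0, "az": 0, "fingers": 1}]'

```text
clock: 0.85
tool_pos: [0.2867, -0.611, 0.2516]
orientation: [-93.1, 90.0, 1.3]
force: [-0.3, -0.8, -0.2]
opening: 0.0874
```

send_rows --deltas '[{"dx": 0, "dy": -16, "dz": 33, "ax": 0, "ay": 0, "az": 0, "fingers": 1}, {"dx": 0, "dy": -25, "dz": 52, "ax": 0, "ay": 0, "az": 0, "fingers": 1}, {"dx": 0, "dy": -27, "dz": 56, "ax": 0, "ay": 0, "az": 0, "fingers": 1}, {"dx": 0, "dy": -27, "dz": 56, "ax": 0, "ay": 0, "az": 0, "fingers": 1}, {"dx": 0, "dy": -27, "dz": 56, "ax": 0, "ay": 0, "az": 0, "fingers": 1}, {"dx": 0, "dy": -27, "dz": 56, "ax": 0, "ay": 0, "az": 0, "fingers": 1}, {"dx": 0, "dy": -27, "dz": 56, "ax": 0, "ay": 0, "az": 0, "fingers": 1}, {"dx": 0, "dy": -27, "dz": 56, "ax": 0, "ay": 0, "az": 0, "fingers": 1}, {"dx": 0, "dy": -27, "dz": 56, "ax": 0, "ay": 0, "az": 0, "fingers": 1}, {"dx": 0, "dy": -27, "dz": 56, "ax": 0, "ay": 0, "az": 0, "fingers": 1}, {"dx": 0, "dy": -27, "dz": 56, "ax": 0, "ay": 0, "az": 0, "fingers": 1}, {"dx": 0, "dy": -20, "dz": 42, "ax": 0, "ay": 0, "az": 0, "fingers": 1}]'

```text
clock: 2.35
tool_pos: [0.5376, 0.0456, 0.2519]
orientation: [-75.9, 89.9, 18.9]
force: [0.7, -0.5, -0.0]
opening: 0.0878
```

Run:
```python
from h import *
plan((.5455,.068,.12),90+CY)
```

```text
at [0.5376 0.0456 0.2519] clock 2.35 open 0.0878 F [ 0.7 -0.5 -0. ] j6 -110.8
 turn first (units of 5deg): [0.01 0.   0.01]  then shift mm tool xyz: [131.9  -9.7  21.6]
```

send_rows --deltas '[{"dx": 20, "dy": -10, "dz": 21.5, "ax": 0, "ay": 0, "az": 0, "fingers": 1}, {"dx": 45, "dy": 0, "dz": 0, "ax": 0, "ay": 0, "az": 0, "fingers": 1}, {"dx": 45, "dy": 0, "dz": 0, "ax": 0, "ay": 0, "az": 0, "fingers": 1}, {"dx": 22, "dy": 0, "dz": 0, "ax": 0, "ay": 0, "az": 0, "fingers": 1}, {"dx": 0, "dy": 0, "dz": 0, "ax": 0, "ay": 0, "az": 0, "fingers": 1}]'

```text
clock: 2.98
tool_pos: [0.5442, 0.065, 0.1181]
orientation: [110.4, 89.8, -154.8]
force: [0.6, -0.2, 1.2]
opening: 0.0876
```

Run:
```python
from h import *
t=snap("top");s=snap("scene")
crop(t,"t2.png",150,110,300,200,2.6);crop(s,"s2.png",90,110,350,200,2.2)
plan((.5455,.068,.047),90+CY)
```

```text
at [0.5458 0.0656 0.1204] clock 3.08 open 0.0876 F [-0.   1.2  0.9] j6 -112.5
 turn first (units of 5deg): [ 0.   -0.    0.01]  then shift mm tool xyz: [73.4  0.1  2.4]
```

View pics/t2.png

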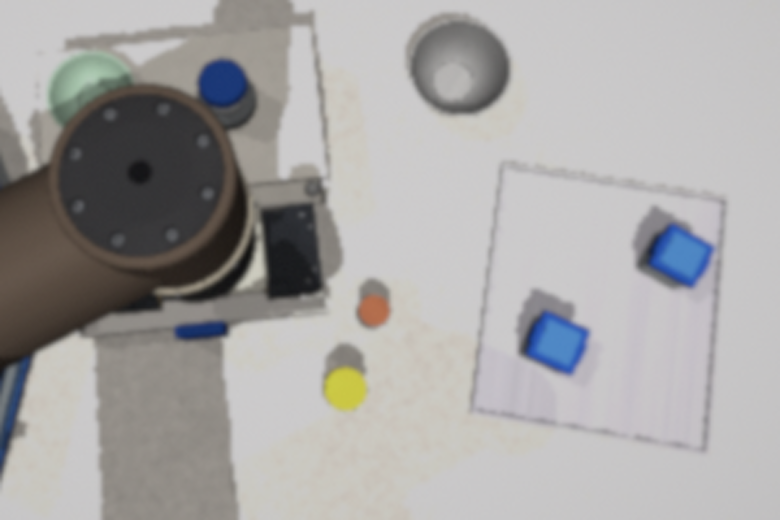

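View pics/s2.png

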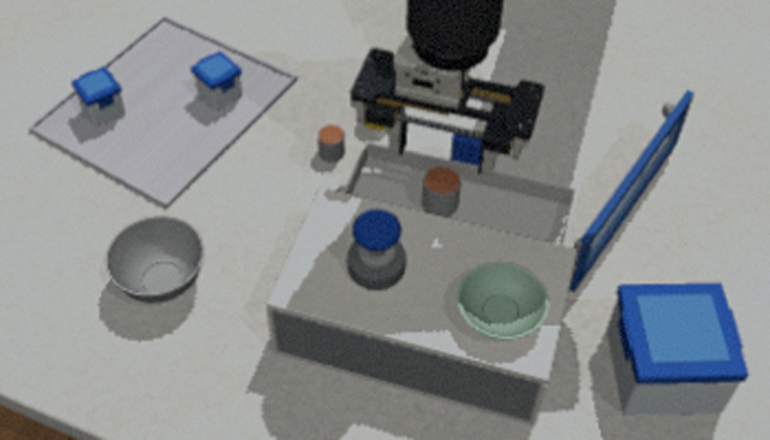

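send_rows --deltas '[{"dx": 30, "dy": 0, "dz": 2.4, "ax": 0, "ay": 0, "az": 0, "fingers": 1}, {"dx": 30, "dy": 0, "dz": 0, "ax": 0, "ay": 0, "az": 0, "fingers": 1}, {"dx": 13, "dy": 0, "dz": 0, "ax": 0, "ay": 0, "az": 0, "fingers": 1}, {"dx": 0, "dy": 0, "dz": 0, "ax": 0, "ay": 0, "az": 0, "fingers": 1}, {"dx": 0, "dy": 0, "dz": 0, "ax": 0, "ay": 0, "az": 0, "fingers": 0}, {"dx": 0, "dy": 0, "dz": 0, "ax": 0, "ay": 0, "az": 0, "fingers": 0}, {"dx": 0, "dy": 0, "dz": 0, "ax": 0, "ay": 0, "az": 0, "fingers": 0}, {"dx": 0, "dy": 0, "dz": 0, "ax": 0, "ay": 0, "az": 0, "fingers": 0}, {"dx": 0, "dy": 0, "dz": 0, "ax": 0, "ay": 0, "az": 0, "fingers": 0}, {"dx": 0, "dy": 0, "dz": 0, "ax": 0, "ay": 0, "az": 0, "fingers": 0}]'

```text
clock: 4.32
tool_pos: [0.545, 0.0678, 0.0467]
orientation: [-86.4, 90.0, 8.4]
force: [-1.3, -0.3, 2.4]
opening: 0.0432
```

Run:
```python
from h import *
plan((.5455,.068,.15),90+CY)
```

```text
at [0.545  0.0678 0.0467] clock 4.33 open 0.0432 F [-1.3 -0.3  2.4] j6 -112.7
 turn first (units of 5deg): [-0.  0.  0.]  then shift mm tool xyz: [-1.033e+02 -5.000e-01  1.000e-01]
```

send_rows --deltas '[{"dx": -25, "dy": 0, "dz": 0, "ax": 0, "ay": 0, "az": 0, "fingers": 0}, {"dx": -45, "dy": 0, "dz": 0, "ax": 0, "ay": 0, "az": 0, "fingers": 0}, {"dx": -40, "dy": 0, "dz": 0, "ax": 0, "ay": 0, "az": 0, "fingers": 0}, {"dx": 0, "dy": -2, "dz": -31, "ax": 0, "ay": 0, "az": 0, "fingers": 0}, {"dx": 0, "dy": -3, "dz": -45, "ax": 0, "ay": 0, "az": 0, "fingers": 0}, {"dx": 0, "dy": -4, "dz": -55, "ax": 0, "ay": 0, "az": 0, "fingers": 0}, {"dx": 0, "dy": -4, "dz": -55, "ax": 0, "ay": 0, "az": 0, "fingers": 0}, {"dx": 0, "dy": -4, "dz": -55, "ax": 0, "ay": 0, "az": 0, "fingers": 0}, {"dx": 0, "dy": -4, "dz": -55, "ax": 0, "ay": 0, "az": 0, "fingers": 0}, {"dx": 0, "dy": -3, "dz": -40, "ax": 0, "ay": 0, "az": 0, "fingers": 0}, {"dx": 0, "dy": -1, "dz": -25, "ax": 0, "ay": 0, "az": 0, "fingers": 0}, {"dx": 0, "dy": 0, "dz": 0, "ax": 0, "ay": 0, "az": 0, "fingers": 0}]'

```text
clock: 5.82
tool_pos: [0.5995, -0.2916, 0.1556]
orientation: [76.3, 89.9, 170.9]
force: [-0.6, 0.7, -1.1]
opening: 0.0433
```

Run:
```python
from h import *
t=snap("top")
plan((.600,-.290,.0385),90+CY)
crop(t,"t3.png",150,110,300,200,2.6)
```

```text
at [ 0.5995 -0.2905  0.1557] clock 5.88 open 0.0437 F [ 0.2  0.1 -0.7] j6 -76.2
 turn first (units of 5deg): [-0.02  0.01 -0.01]  then shift mm tool xyz: [117.2  -0.5   0.5]
```

View pics/t3.png

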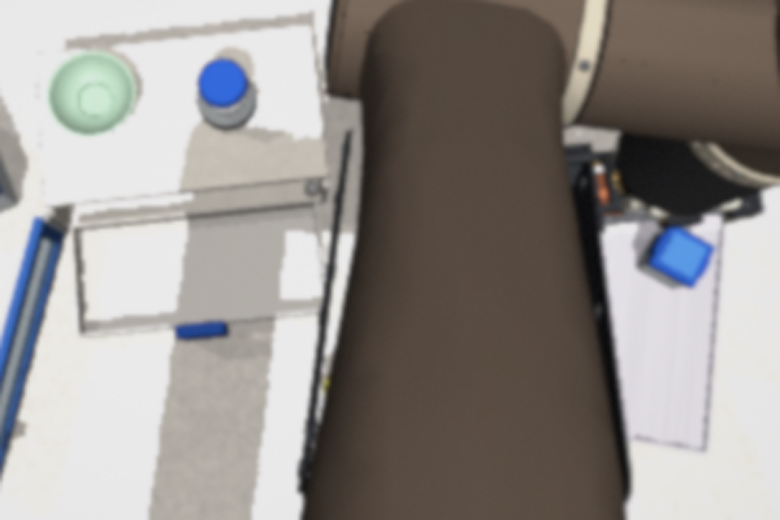

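send_rows --deltas '[{"dx": 30, "dy": -0.5, "dz": 0.5, "ax": 0, "ay": 0, "az": 0, "fingers": 0}, {"dx": 45, "dy": 0, "dz": 0, "ax": 0, "ay": 0, "az": 0, "fingers": 0}, {"dx": 28, "dy": 0, "dz": 0, "ax": 0, "ay": 0, "az": 0, "fingers": 0}, {"dx": 10, "dy": 0, "dz": 0, "ax": 0, "ay": 0, "az": 0, "fingers": 0}, {"dx": 4, "dy": 0, "dz": 0, "ax": 0, "ay": 0, "az": 0, "fingers": 0}, {"dx": 0, "dy": 0, "dz": 0, "ax": 0, "ay": 0, "az": 0, "fingers": 0}, {"dx": 0, "dy": 0, "dz": 0, "ax": 0, "ay": 0, "az": 0, "fingers": 0}]'

```text
clock: 6.75
tool_pos: [0.6012, -0.2894, 0.0408]
orientation: [-107.8, 89.9, -13.0]
force: [0.1, 0.4, -1.2]
opening: 0.0436
```

send_rows --deltas '[{"dx": 2, "dy": 0, "dz": 0, "ax": 0, "ay": 0, "az": 0, "fingers": 0}, {"dx": 0, "dy": 0, "dz": 0, "ax": 0, "ay": 0, "az": 0, "fingers": 0}]'

```text
clock: 7.0
tool_pos: [0.6005, -0.2893, 0.0377]
orientation: [-95.5, 90.0, -0.7]
force: [0.0, -0.3, -0.2]
opening: 0.0436
```

send_rows --deltas '[{"dx": 1, "dy": 0, "dz": 0, "ax": 0, "ay": 0, "az": 0, "fingers": 0}, {"dx": 0, "dy": 0, "dz": 0, "ax": 0, "ay": 0, "az": 0, "fingers": 0}]'

```text
clock: 7.25
tool_pos: [0.6004, -0.2893, 0.0365]
orientation: [71.2, 90.0, 165.9]
force: [-0.1, 0.0, 0.1]
opening: 0.0431
```

Release to about 60 mm and rise.

send_rows --deltas '[{"dx": 0.5, "dy": 0, "dz": 0, "ax": 0, "ay": 0, "az": 0, "fingers": 0}, {"dx": 0, "dy": 0, "dz": 0, "ax": 0, "ay": 0, "az": 0, "fingers": 0.68}, {"dx": 0, "dy": 0, "dz": 0, "ax": 0, "ay": 0, "az": 0, "fingers": 0.68}, {"dx": 0, "dy": 0, "dz": 0, "ax": 0, "ay": 0, "az": 0, "fingers": 0.68}, {"dx": -20, "dy": 0, "dz": 0, "ax": 0, "ay": 0, "az": 0, "fingers": 0.68}, {"dx": -45, "dy": 0, "dz": 0, "ax": 0, "ay": 0, "az": 0, "fingers": 0.68}, {"dx": -40, "dy": 0, "dz": 0, "ax": 0, "ay": 0, "az": 0, "fingers": 0.8}, {"dx": -25, "dy": 15, "dz": 20, "ax": 0, "ay": 0, "az": 0, "fingers": 1}, {"dx": 0, "dy": 50, "dz": 40, "ax": 0, "ay": 0, "az": 0, "fingers": 1}, {"dx": 0, "dy": 20, "dz": 50, "ax": 0, "ay": 0, "az": 0, "fingers": 1}, {"dx": 0, "dy": 0, "dz": 60, "ax": 0, "ay": 0, "az": 0, "fingers": 1}, {"dx": 0, "dy": 0, "dz": 30, "ax": 0, "ay": 0, "az": 0, "fingers": 1}]'

```text
clock: 8.75
tool_pos: [0.4998, -0.0959, 0.1668]
orientation: [-79.5, 89.9, 15.4]
force: [0.7, 0.2, -0.3]
opening: 0.0877
```

```bash
cat > pots.py <<'E'
from h import *
t=snap("top");s=snap("scene")
def pots(z=.055,xr=(-.15,.0),verbose=True):
    out=[]
    for x in (s,t):
        hsv=cv2.cvtColor(x["image"],cv2.COLOR_BGR2HSV)
        m=cv2.inRange(hsv,(95,120,40),(130,255,255))
        cs,_=cv2.findContours(m,cv2.RETR_EXTERNAL,cv2.CHAIN_APPROX_NONE)
        L=[]
        for c in cs:
            if cv2.contourArea(c)<150: continue
            pts=np.array([onz(x,p[0],z)[:2] for p in c])*1e3
            (cx,cy),(w,h),a=cv2.minAreaRect(pts.astype(np.float32))
            L.append((round(cx),round(cy),round(w),round(h),round(a,1),c[:,0].mean(0).round().tolist()))
        out.append(L)
    return out
if __name__=="__main__":
    for L in pots():
        for l in L: print(l)
        print()
    p,R,o=pose(); print(p,o["clock"])
    crop(t,"tp_%d.png"%(o["clock"]*10),150,110,300,200,2.6);crop(s,"sp_%d.png"%(o["clock"]*10),90,110,350,200,2.2)
E
python3 pots.py; ls pics
```

```text
(644, 363, 116, 122, 22.2, [399.0, 261.0])
(641, 27, 52, 49, 22.6, [261.0, 214.0])
(485, 85, 45, 47, 10.9, [304.0, 178.0])
(458, 278, 26, 356, 77.0, [376.0, 196.0])
(567, -389, 70, 48, 57.7, [133.0, 150.0])
(482, -262, 66, 49, 61.5, [188.0, 142.0])
(95, -1212, 596, 243, 48.5, [32.0, 24.0])

(462, -276, 34, 59, 32.1, [366.0, 244.0])
(557, -396, 54, 49, 56.0, [411.0, 208.0])
(663, 370, 114, 118, 23.4, [124.0, 174.0])
(748, 63, 47, 49, 89.6, [235.0, 142.0])

[ 0.50021404 -0.09563461  0.16672808] 8.85
cab_s.png
cab_t.png
pa.png
pb.png
s1.png
s2.png
scene0.png
sp_88.png
t1.png
t2.png
t3.png
top0.png
tp_88.png
```

View pics/sp_88.png

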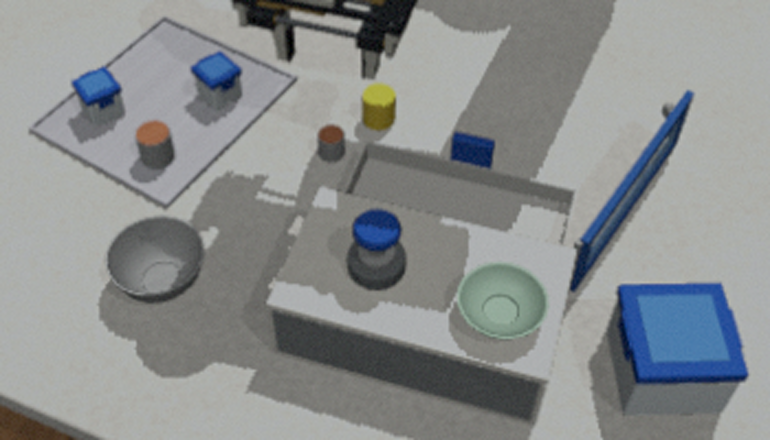

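View pics/tp_88.png

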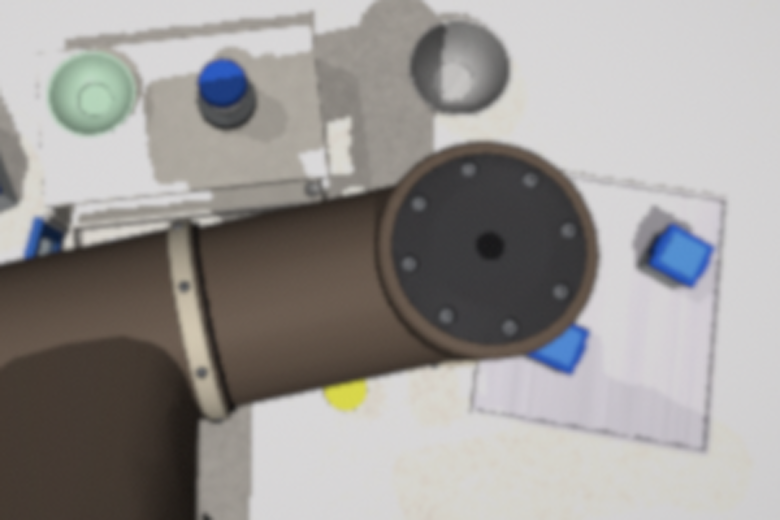

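Run:
```python
from h import *
plan((.5565,-.399,.15),57)
print(-np.linalg.inv(snap("top")["R"])@snap("top")["t"])
```

```text
at [ 0.5002 -0.0956  0.1667] clock 8.85 open 0.0873 F [ 0.2 -0.3 -0.1] j6 -96.3
 turn first (units of 5deg): [7.59 0.01 0.01]  then shift mm tool xyz: [  16.7 -212.4 -223.8]
[ 0.44540055 -0.01283141  0.97813744]
```

send_rows --deltas '[{"dx": 0, "dy": 0, "dz": 0, "ax": 1.9, "ay": 0, "az": 0, "fingers": 1}, {"dx": 0, "dy": 0, "dz": 0, "ax": 1.9, "ay": 0, "az": 0, "fingers": 1}, {"dx": 0, "dy": 0, "dz": 0, "ax": 1.9, "ay": 0, "az": 0, "fingers": 1}, {"dx": 0, "dy": 0, "dz": 0, "ax": 1.9, "ay": 0, "az": 0, "fingers": 1}, {"dx": 2, "dy": -25, "dz": -26, "ax": 0, "ay": 0, "az": 0, "fingers": 1}, {"dx": 3, "dy": -38, "dz": -40, "ax": 0, "ay": 0, "az": 0, "fingers": 1}, {"dx": 3, "dy": -38, "dz": -40, "ax": 0, "ay": 0, "az": 0, "fingers": 1}, {"dx": 3, "dy": -38, "dz": -40, "ax": 0, "ay": 0, "az": 0, "fingers": 1}, {"dx": 3, "dy": -38, "dz": -40, "ax": 0, "ay": 0, "az": 0, "fingers": 1}, {"dx": 2, "dy": -25, "dz": -26, "ax": 0, "ay": 0, "az": 0, "fingers": 1}, {"dx": 1, "dy": -10, "dz": -12, "ax": 0, "ay": 0, "az": 0, "fingers": 1}, {"dx": 0, "dy": 0, "dz": 0, "ax": 0, "ay": 0, "az": 0, "fingers": 1}]'

```text
clock: 10.45
tool_pos: [0.5541, -0.4029, 0.1481]
orientation: [100.0, 89.9, 156.7]
force: [-0.4, 0.5, 0.3]
opening: 0.0876
```

```bash
python3 pots.py;  python3 - <<'E'
from h import *
plan((.5565,-.399,.043),57)
E
```

```text
(644, 364, 116, 122, 22.2, [399.0, 261.0])
(640, 26, 56, 49, 22.6, [261.0, 214.0])
(485, 85, 45, 49, 9.6, [305.0, 178.0])
(458, 278, 26, 356, 77.1, [376.0, 196.0])
(567, -389, 69, 48, 56.7, [133.0, 150.0])
(482, -261, 68, 49, 61.5, [188.0, 142.0])
(95, -1212, 596, 243, 48.6, [32.0, 25.0])

(460, 277, 32, 285, 76.8, [155.0, 247.0])
(663, 370, 114, 118, 23.4, [124.0, 174.0])
(748, 63, 47, 49, 89.6, [235.0, 142.0])

[ 0.55458966 -0.40122093  0.14887554] 10.55
at [ 0.5546 -0.4012  0.1489] clock 10.55 open 0.0876 F [0.7 0.8 1. ] j6 -103.6
 turn first (units of 5deg): [-0.05  0.   -0.01]  then shift mm tool xyz: [105.9  -0.4   2.9]
```

send_rows --deltas '[{"dx": 25, "dy": 0, "dz": 2.5, "ax": 0, "ay": 0, "az": 0, "fingers": 1}, {"dx": 40, "dy": 0, "dz": 0, "ax": 0, "ay": 0, "az": 0, "fingers": 1}, {"dx": 28, "dy": 0, "dz": 0, "ax": 0, "ay": 0, "az": 0, "fingers": 1}, {"dx": 13, "dy": 0, "dz": 0, "ax": 0, "ay": 0, "az": 0, "fingers": 1}, {"dx": 0, "dy": 0, "dz": 0, "ax": 0, "ay": 0, "az": 0, "fingers": 1}, {"dx": 0, "dy": 0, "dz": 0, "ax": 0, "ay": 0, "az": 0, "fingers": 0}, {"dx": 0, "dy": 0, "dz": 0, "ax": 0, "ay": 0, "az": 0, "fingers": 0}, {"dx": 0, "dy": 0, "dz": 0, "ax": 0, "ay": 0, "az": 0, "fingers": 0}, {"dx": 0, "dy": 0, "dz": 0, "ax": 0, "ay": 0, "az": 0, "fingers": 0}, {"dx": 0, "dy": 0, "dz": 0, "ax": 0, "ay": 0, "az": 0, "fingers": 0}, {"dx": 0, "dy": 0, "dz": 0, "ax": 0, "ay": 0, "az": 0, "fingers": 0}]'

```text
clock: 11.92
tool_pos: [0.5566, -0.3995, 0.0434]
orientation: [-86.1, 90.0, -29.3]
force: [-0.6, 0.7, 4.1]
opening: 0.0499
```

Run:
```python
from h import *
plan((.546,.143,.16),90+CY)
```

```text
at [ 0.5566 -0.3995  0.0434] clock 11.93 open 0.0499 F [-0.6  0.7  4.1] j6 -103.8
 turn first (units of 5deg): [-7.6 -0.   0. ]  then shift mm tool xyz: [-116.6  -34.9  541.4]
```

send_rows --deltas '[{"dx": -20, "dy": 0, "dz": 0, "ax": 0, "ay": 0, "az": 0, "fingers": 0}, {"dx": -50, "dy": 0, "dz": 0, "ax": 0, "ay": 0, "az": 0, "fingers": 0}, {"dx": -50, "dy": 0, "dz": 0, "ax": 0, "ay": 0, "az": 0, "fingers": 0}, {"dx": 0, "dy": 0, "dz": 0, "ax": -1.9, "ay": 0, "az": 0, "fingers": 0}, {"dx": 0, "dy": 0, "dz": 0, "ax": -1.9, "ay": 0, "az": 0, "fingers": 0}, {"dx": 0, "dy": 0, "dz": 0, "ax": -1.9, "ay": 0, "az": 0, "fingers": 0}, {"dx": 0, "dy": 0, "dz": 0, "ax": -1.9, "ay": 0, "az": 0, "fingers": 0}, {"dx": 0, "dy": -2, "dz": 30, "ax": 0, "ay": 0, "az": 0, "fingers": 0}, {"dx": 0, "dy": -3, "dz": 48, "ax": 0, "ay": 0, "az": 0, "fingers": 0}, {"dx": 0, "dy": -3, "dz": 56, "ax": 0, "ay": 0, "az": 0, "fingers": 0}, {"dx": 0, "dy": -4, "dz": 56, "ax": 0, "ay": 0, "az": 0, "fingers": 0}, {"dx": 0, "dy": -4, "dz": 56, "ax": 0, "ay": 0, "az": 0, "fingers": 0}]'

```text
clock: 13.42
tool_pos: [0.5513, -0.1513, 0.1628]
orientation: [74.9, 90.0, 169.7]
force: [1.5, 1.2, -1.0]
opening: 0.0501
```

send_rows --deltas '[{"dx": 0, "dy": -4, "dz": 56, "ax": 0, "ay": 0, "az": 0, "fingers": 0}, {"dx": 0, "dy": -4, "dz": 56, "ax": 0, "ay": 0, "az": 0, "fingers": 0}, {"dx": 0, "dy": -4, "dz": 56, "ax": 0, "ay": 0, "az": 0, "fingers": 0}, {"dx": 0, "dy": -4, "dz": 56, "ax": 0, "ay": 0, "az": 0, "fingers": 0}, {"dx": 0, "dy": -2, "dz": 45, "ax": 0, "ay": 0, "az": 0, "fingers": 0}, {"dx": 0, "dy": -1, "dz": 26, "ax": 0, "ay": 0, "az": 0, "fingers": 0}, {"dx": 0, "dy": 0, "dz": 0, "ax": 0, "ay": 0, "az": 0, "fingers": 0}]'

```text
clock: 14.3
tool_pos: [0.5458, 0.1443, 0.1627]
orientation: [102.1, 90.0, -162.9]
force: [-0.7, -0.3, -1.1]
opening: 0.05
```

Run:
```python
from h import *
plan((.546,.143,.0555),90+CY)
s=snap("scene"); crop(s,"s4.png",150,60,300,220,2.5)
```

```text
at [0.5458 0.1443 0.1627] clock 14.3 open 0.05 F [-0.7 -0.3 -1.1] j6 -119.7
 turn first (units of 5deg): [ 0.03 -0.   -0.01]  then shift mm tool xyz: [ 1.072e+02 -1.000e-01 -1.300e+00]
```

View pics/s4.png

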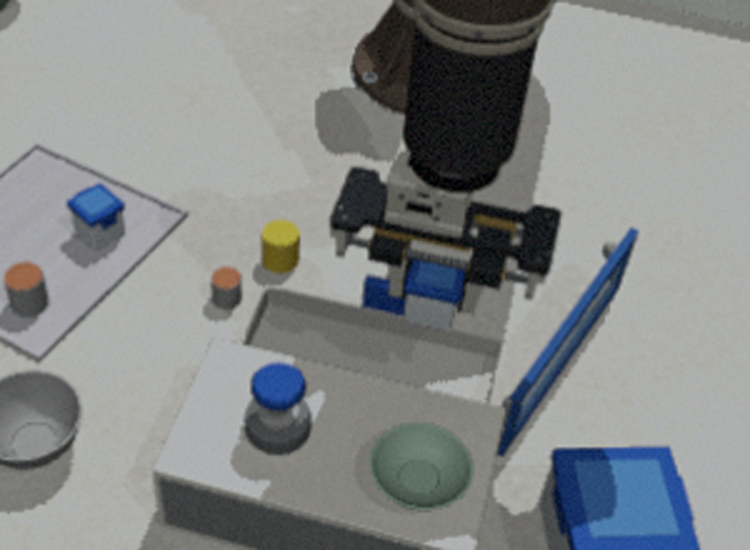

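send_rows --deltas '[{"dx": 25, "dy": 0, "dz": -16, "ax": 0, "ay": 0, "az": 0, "fingers": 0}, {"dx": 40, "dy": 0, "dz": 0, "ax": 0, "ay": 0, "az": 0, "fingers": 0}, {"dx": 28, "dy": 0, "dz": 0, "ax": 0, "ay": 0, "az": 0, "fingers": 0}, {"dx": 10, "dy": 0, "dz": 0, "ax": 0, "ay": 0, "az": 0, "fingers": 0}, {"dx": 3, "dy": 0, "dz": 0, "ax": 0, "ay": 0, "az": 0, "fingers": 0}, {"dx": 0, "dy": 0, "dz": 0, "ax": 0, "ay": 0, "az": 0, "fingers": 0}, {"dx": 0, "dy": 0, "dz": 0, "ax": 0, "ay": 0, "az": 0, "fingers": 0}]'

```text
clock: 15.22
tool_pos: [0.548, 0.127, 0.0581]
orientation: [-65.8, 89.9, 29.0]
force: [0.0, -0.0, -1.0]
opening: 0.0498
```

send_rows --deltas '[{"dx": 2, "dy": 0, "dz": 0, "ax": 0, "ay": 0, "az": 0, "fingers": 0}, {"dx": 0, "dy": 0, "dz": 0, "ax": 0, "ay": 0, "az": 0, "fingers": 0}]'

```text
clock: 15.48
tool_pos: [0.5474, 0.1268, 0.0552]
orientation: [-55.0, 90.0, 39.8]
force: [0.4, 0.2, -1.8]
opening: 0.0498
```

send_rows --deltas '[{"dx": 0.7, "dy": 0, "dz": 0, "ax": 0, "ay": 0, "az": 0, "fingers": 0}, {"dx": 0, "dy": 0, "dz": 0, "ax": 0, "ay": 0, "az": 0, "fingers": 0}, {"dx": 0, "dy": 0, "dz": 0, "ax": 0, "ay": 0, "az": 0, "fingers": 0.68}, {"dx": 0, "dy": 0, "dz": 0, "ax": 0, "ay": 0, "az": 0, "fingers": 0.68}, {"dx": 0, "dy": 0, "dz": 0, "ax": 0, "ay": 0, "az": 0, "fingers": 0.68}, {"dx": -15, "dy": 0, "dz": 0, "ax": 0, "ay": 0, "az": 0, "fingers": 0.68}, {"dx": -45, "dy": 0, "dz": 0, "ax": 0, "ay": 0, "az": 0, "fingers": 0.68}, {"dx": -40, "dy": 0, "dz": 0, "ax": 0, "ay": 0, "az": 0, "fingers": 0.68}, {"dx": 0, "dy": 0, "dz": -40, "ax": 0, "ay": 0, "az": 0, "fingers": 1}, {"dx": 0, "dy": 0, "dz": -55, "ax": 0, "ay": 0, "az": 0, "fingers": 1}, {"dx": 0, "dy": 0, "dz": -55, "ax": 0, "ay": 0, "az": 0, "fingers": 1}, {"dx": 0, "dy": 0, "dz": -30, "ax": 0, "ay": 0, "az": 0, "fingers": 1}]'

```text
clock: 16.98
tool_pos: [0.5625, -0.0549, 0.1557]
orientation: [-92.0, 89.9, 2.7]
force: [0.6, 0.4, 0.5]
opening: 0.0867
```

```bash
python3 pots.py;  python3 - <<'E'
from h import *
plan((.4705,-.271,.15),61)
E
```

```text
(644, 364, 116, 122, 22.2, [398.0, 261.0])
(641, 27, 52, 49, 22.6, [261.0, 214.0])
(504, 106, 98, 70, 19.3, [308.0, 185.0])
(459, 278, 26, 354, 77.1, [376.0, 196.0])
(482, -261, 68, 49, 61.5, [188.0, 142.0])
(95, -1212, 596, 243, 48.5, [33.0, 24.0])

(472, -268, 52, 47, 61.9, [364.0, 241.0])
(685, 378, 71, 118, 20.0, [122.0, 166.0])
(750, 63, 41, 47, 0.2, [235.0, 141.0])

[ 0.56244994 -0.05532821  0.15544169] 17.075
at [ 0.5624 -0.0553  0.1554] clock 17.07 open 0.0877 F [-0.   0.5 -0.9] j6 -99.6
 turn first (units of 5deg): [6.72 0.   0.01]  then shift mm tool xyz: [   5.4  -24.1 -233.2]
```

send_rows --deltas '[{"dx": 0, "dy": 0, "dz": 0, "ax": 1.7, "ay": 0, "az": 0, "fingers": 1}, {"dx": 0, "dy": 0, "dz": 0, "ax": 1.7, "ay": 0, "az": 0, "fingers": 1}, {"dx": 0, "dy": 0, "dz": 0, "ax": 1.7, "ay": 0, "az": 0, "fingers": 1}, {"dx": 0, "dy": 0, "dz": 0, "ax": 1.62, "ay": 0, "az": 0, "fingers": 1}, {"dx": 0, "dy": -3, "dz": -30, "ax": 0, "ay": 0, "az": 0, "fingers": 1}, {"dx": 0, "dy": -5, "dz": -50, "ax": 0, "ay": 0, "az": 0, "fingers": 1}, {"dx": 0, "dy": -5, "dz": -55, "ax": 0, "ay": 0, "az": 0, "fingers": 1}, {"dx": 0, "dy": -5, "dz": -50, "ax": 0, "ay": 0, "az": 0, "fingers": 1}, {"dx": 0, "dy": -6, "dz": -48, "ax": 0, "ay": 0, "az": 0, "fingers": 1}, {"dx": 0, "dy": 0, "dz": 0, "ax": 0, "ay": 0, "az": 0, "fingers": 1}, {"dx": 0, "dy": 0, "dz": 0, "ax": 0, "ay": 0, "az": 0, "fingers": 1}]'

```text
clock: 18.45
tool_pos: [0.4715, -0.2682, 0.155]
orientation: [-68.7, 89.9, -7.5]
force: [0.8, 0.2, 0.1]
opening: 0.0881
```

```bash
python3 pots.py|head -8;  python3 - <<'E'
from h import *
plan((.4708,-.271,.043),61.5)
E
```

```text
(644, 363, 116, 122, 22.2, [399.0, 261.0])
(641, 27, 52, 49, 22.6, [261.0, 214.0])
(505, 105, 95, 73, 14.7, [308.0, 185.0])
(458, 278, 26, 356, 76.9, [376.0, 196.0])
(481, -261, 67, 50, 65.3, [188.0, 142.0])
(95, -1211, 595, 244, 48.2, [32.0, 24.0])

(522, 118, 48, 48, 0.8, [215.0, 224.0])
at [ 0.4718 -0.2675  0.1548] clock 18.55 open 0.0876 F [ 0.4 -0.  -0.9] j6 -109.9
 turn first (units of 5deg): [-0.05  0.    0.01]  then shift mm tool xyz: [111.8  -0.8  -3.5]
```

```bash
ls -t pics|head -3
python3 - <<'E'
from h import *
t=snap("top"); crop(t,"t5.png",140,110,150,140,4)
E
```

```text
sp_185.png
tp_185.png
sp_170.png
```

View pics/t5.png

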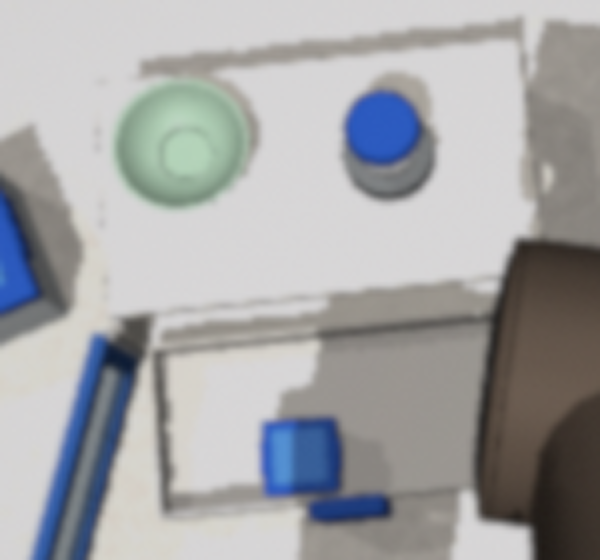

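send_rows --deltas '[{"dx": 25, "dy": -1, "dz": -3.5, "ax": 0, "ay": 0, "az": 0, "fingers": 1}, {"dx": 40, "dy": 0, "dz": 0, "ax": 0, "ay": 0, "az": 0, "fingers": 1}, {"dx": 34, "dy": 0, "dz": 0, "ax": 0, "ay": 0, "az": 0, "fingers": 1}, {"dx": 13, "dy": 0, "dz": 0, "ax": 0, "ay": 0, "az": 0, "fingers": 1}, {"dx": 0, "dy": 0, "dz": 0, "ax": 0, "ay": 0, "az": 0, "fingers": 1}, {"dx": 0, "dy": 0, "dz": 0, "ax": 0, "ay": 0, "az": 0, "fingers": 0}, {"dx": 0, "dy": 0, "dz": 0, "ax": 0, "ay": 0, "az": 0, "fingers": 0}, {"dx": 0, "dy": 0, "dz": 0, "ax": 0, "ay": 0, "az": 0, "fingers": 0}, {"dx": 0, "dy": 0, "dz": 0, "ax": 0, "ay": 0, "az": 0, "fingers": 0}, {"dx": 0, "dy": 0, "dz": 0, "ax": 0, "ay": 0, "az": 0, "fingers": 0}, {"dx": 0, "dy": 0, "dz": 0, "ax": 0, "ay": 0, "az": 0, "fingers": 0}]'

```text
clock: 19.98
tool_pos: [0.4707, -0.272, 0.0427]
orientation: [-77.4, 90.0, -16.2]
force: [-0.6, 2.4, 6.5]
opening: 0.0504
```

Run:
```python
from h import *
s=snap("scene");t=snap("top")
crop(s,"s5.png",220,140,180,140,4.2)
print(onz(t,(215.5,224),.066))
crop(t,"t6.png",140,110,150,140,4)
plan((.5565,.03,.16),90+CY)
```

```text
[0.52017815 0.11480151 0.066     ]
at [ 0.4707 -0.272   0.0428] clock 20.07 open 0.0501 F [-1.   1.1  6.9] j6 -109.4
 turn first (units of 5deg): [-6.72 -0.    0.01]  then shift mm tool xyz: [-117.2 -110.8  293.8]
```

View pics/s5.png

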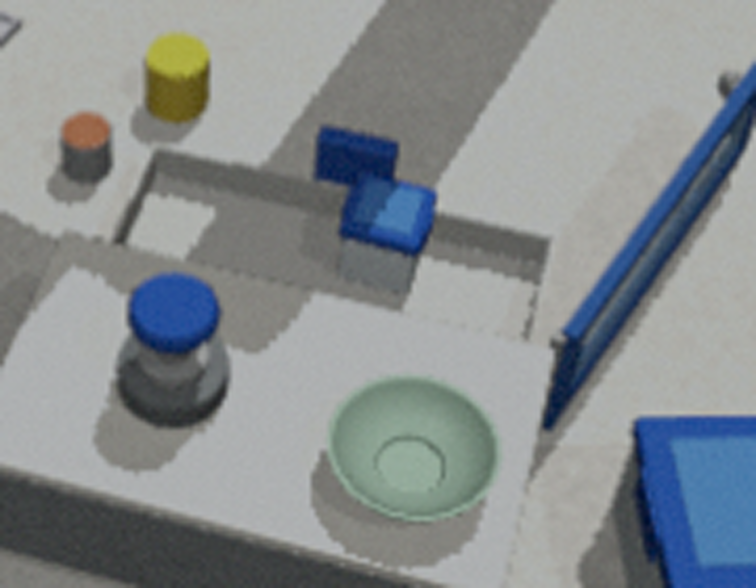

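send_rows --deltas '[{"dx": -20, "dy": 0, "dz": 0, "ax": 0, "ay": 0, "az": 0, "fingers": 0}, {"dx": -50, "dy": 0, "dz": 0, "ax": 0, "ay": 0, "az": 0, "fingers": 0}, {"dx": -50, "dy": 0, "dz": 0, "ax": 0, "ay": 0, "az": 0, "fingers": 0}, {"dx": 0, "dy": 0, "dz": 0, "ax": -1.7, "ay": 0, "az": 0, "fingers": 0}, {"dx": 0, "dy": 0, "dz": 0, "ax": -1.7, "ay": 0, "az": 0, "fingers": 0}, {"dx": 0, "dy": 0, "dz": 0, "ax": -1.7, "ay": 0, "az": 0, "fingers": 0}, {"dx": 0, "dy": 0, "dz": 0, "ax": -1.62, "ay": 0, "az": 0, "fingers": 0}, {"dx": 0, "dy": -10, "dz": 27, "ax": 0, "ay": 0, "az": 0, "fingers": 0}, {"dx": 0, "dy": -20, "dz": 52, "ax": 0, "ay": 0, "az": 0, "fingers": 0}, {"dx": 0, "dy": -20, "dz": 52, "ax": 0, "ay": 0, "az": 0, "fingers": 0}, {"dx": 0, "dy": -20, "dz": 52, "ax": 0, "ay": 0, "az": 0, "fingers": 0}, {"dx": 0, "dy": -20, "dz": 52, "ax": 0, "ay": 0, "az": 0, "fingers": 0}]'

```text
clock: 21.58
tool_pos: [0.5404, -0.0286, 0.1621]
orientation: [90.5, 90.0, -174.8]
force: [1.0, -0.1, -0.8]
opening: 0.05
```

send_rows --deltas '[{"dx": 0, "dy": -20, "dz": 38, "ax": 0, "ay": 0, "az": 0, "fingers": 0}, {"dx": 0, "dy": -1, "dz": 15, "ax": 0, "ay": 0, "az": 0, "fingers": 0}, {"dx": 0, "dy": 0, "dz": 0, "ax": 0, "ay": 0, "az": 0, "fingers": 0}]'

```text
clock: 21.95
tool_pos: [0.5564, 0.0249, 0.1618]
orientation: [96.5, 89.9, -168.6]
force: [-0.7, -0.7, -1.1]
opening: 0.0502
```

Run:
```python
from h import *
s=snap("scene");t=snap("top")
crop(s,"s6.png",220,100,180,140,4.2)
plan((.5565,.024,.0555),90+CY)
```

```text
at [0.5563 0.0236 0.1621] clock 22.05 open 0.0505 F [ 0.3 -0.2 -1.5] j6 -107.8
 turn first (units of 5deg): [-0.   -0.   -0.01]  then shift mm tool xyz: [106.6  -0.2   0.4]
```

View pics/s6.png

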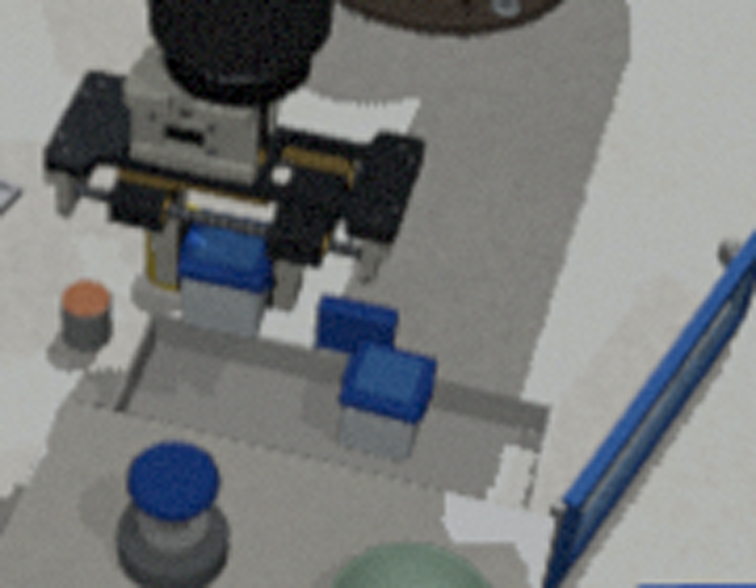

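send_rows --deltas '[{"dx": 25, "dy": 0, "dz": 0, "ax": 0, "ay": 0, "az": 0, "fingers": 0}, {"dx": 40, "dy": 0, "dz": 0, "ax": 0, "ay": 0, "az": 0, "fingers": 0}, {"dx": 28, "dy": 0, "dz": 0, "ax": 0, "ay": 0, "az": 0, "fingers": 0}, {"dx": 11, "dy": 0, "dz": 0, "ax": 0, "ay": 0, "az": 0, "fingers": 0}, {"dx": 2, "dy": 0, "dz": 0, "ax": 0, "ay": 0, "az": 0, "fingers": 0}, {"dx": 0, "dy": 0, "dz": 0, "ax": 0, "ay": 0, "az": 0, "fingers": 0}, {"dx": 0, "dy": 0, "dz": 0, "ax": 0, "ay": 0, "az": 0, "fingers": 0}, {"dx": 0, "dy": 0, "dz": 0, "ax": 0, "ay": 0, "az": 0, "fingers": 0}]'

```text
clock: 23.05
tool_pos: [0.5573, 0.0245, 0.0571]
orientation: [-73.6, 89.9, 21.2]
force: [-0.4, -0.5, -0.7]
opening: 0.0502
```

send_rows --deltas '[{"dx": 1.7, "dy": 0, "dz": 0, "ax": 0, "ay": 0, "az": 0, "fingers": 0}, {"dx": 0, "dy": 0, "dz": 0, "ax": 0, "ay": 0, "az": 0, "fingers": 0}, {"dx": 0, "dy": 0, "dz": 0, "ax": 0, "ay": 0, "az": 0, "fingers": 0}]'

```text
clock: 23.42
tool_pos: [0.5569, 0.0243, 0.0546]
orientation: [109.7, 90.0, -155.5]
force: [-0.4, 0.1, -0.2]
opening: 0.0501
```

send_rows --deltas '[{"dx": 0.4, "dy": 0, "dz": 0, "ax": 0, "ay": 0, "az": 0, "fingers": 0}, {"dx": 0, "dy": 0, "dz": 0, "ax": 0, "ay": 0, "az": 0, "fingers": 0.68}, {"dx": 0, "dy": 0, "dz": 0, "ax": 0, "ay": 0, "az": 0, "fingers": 0.68}, {"dx": 0, "dy": 0, "dz": 0, "ax": 0, "ay": 0, "az": 0, "fingers": 0.68}, {"dx": -15, "dy": 0, "dz": 0, "ax": 0, "ay": 0, "az": 0, "fingers": 0.68}, {"dx": -45, "dy": 0, "dz": 0, "ax": 0, "ay": 0, "az": 0, "fingers": 0.68}, {"dx": -40, "dy": 0, "dz": 0, "ax": 0, "ay": 0, "az": 0, "fingers": 0.68}, {"dx": 0, "dy": 30, "dz": 0, "ax": 0, "ay": 0, "az": 0, "fingers": 0}, {"dx": 0, "dy": 45, "dz": 0, "ax": 0, "ay": 0, "az": 0, "fingers": 0}, {"dx": 0, "dy": 21, "dz": 0, "ax": 0, "ay": 0, "az": 0, "fingers": 0}, {"dx": 0, "dy": 0, "dz": -40, "ax": 0, "ay": 0, "az": 0, "fingers": 0}, {"dx": 0, "dy": 0, "dz": -50, "ax": 0, "ay": 0, "az": 0, "fingers": 0}]'

```text
clock: 24.92
tool_pos: [0.4692, -0.0736, 0.156]
orientation: [-85.2, 89.8, 9.8]
force: [2.4, -0.0, 0.0]
opening: 0.0151
```

send_rows --deltas '[{"dx": 0, "dy": 0, "dz": -55, "ax": 0, "ay": 0, "az": 0, "fingers": 0}, {"dx": 0, "dy": 0, "dz": -40, "ax": 0, "ay": 0, "az": 0, "fingers": 0}]'

```text
clock: 25.18
tool_pos: [0.4769, -0.17, 0.1556]
orientation: [-101.2, 89.9, -6.4]
force: [-0.3, 0.7, -0.5]
opening: 0.0011
```

Run:
```python
from h import *
s=snap("scene");t=snap("top")
crop(s,"s7.png",90,110,350,200,2.2)
crop(t,"t7.png",140,110,300,150,2.6)
plan((.455,.082,.16),90+CY)
```

```text
at [ 0.4769 -0.171   0.1552] clock 25.27 open 0.0005 F [-0.3  1.  -0.5] j6 -88.0
 turn first (units of 5deg): [-0.04 -0.01  0.01]  then shift mm tool xyz: [ -4.8   0.6 254. ]
```

View pics/s7.png

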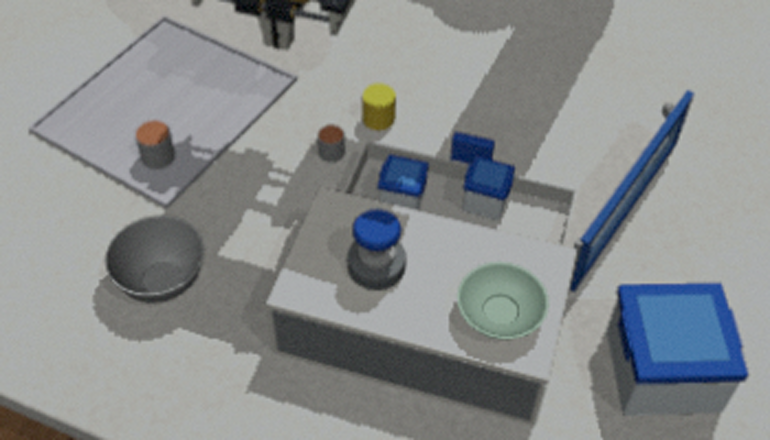

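View pics/t7.png

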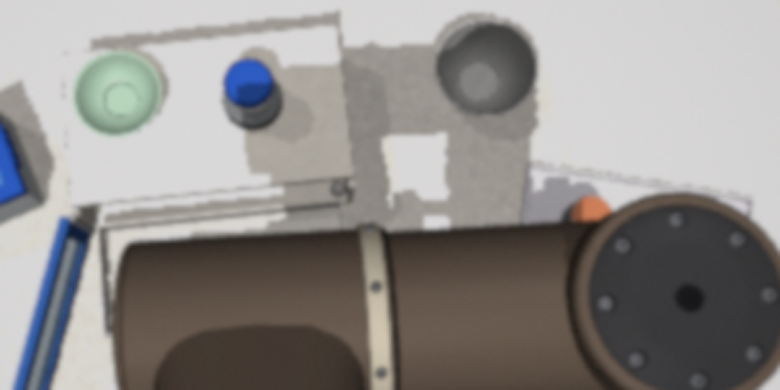

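send_rows --deltas '[{"dx": 0, "dy": 0, "dz": 30, "ax": 0, "ay": 0, "az": 0, "fingers": 0}, {"dx": 0, "dy": 0, "dz": 50, "ax": 0, "ay": 0, "az": 0, "fingers": 0}, {"dx": 0, "dy": 0, "dz": 56, "ax": 0, "ay": 0, "az": 0, "fingers": 0}, {"dx": 0, "dy": 0, "dz": 56, "ax": 0, "ay": 0, "az": 0, "fingers": 0}, {"dx": 0, "dy": 0, "dz": 42, "ax": 0, "ay": 0, "az": 0, "fingers": 0}, {"dx": 0, "dy": 0, "dz": 20, "ax": 0, "ay": 0, "az": 0, "fingers": 0}, {"dx": 30, "dy": 0, "dz": 0, "ax": 0, "ay": 0, "az": 0, "fingers": 0}, {"dx": 40, "dy": 0, "dz": 0, "ax": 0, "ay": 0, "az": 0, "fingers": 0}, {"dx": 0, "dy": 0, "dz": 0, "ax": 0, "ay": 0, "az": 0, "fingers": 0}, {"dx": 0, "dy": 0, "dz": 0, "ax": 0, "ay": 0, "az": 0, "fingers": 0}]'

```text
clock: 26.52
tool_pos: [0.4562, 0.0856, 0.0857]
orientation: [-80.2, 89.9, 14.6]
force: [0.5, 0.3, 0.7]
opening: 0.0002
```

Run:
```python
from h import *
s=snap("scene");t=snap("top")
crop(s,"s8.png",220,100,180,140,4.2)
plan((.455,.082,.085),90+CY)
```

```text
at [0.4565 0.0857 0.086 ] clock 26.62 open 0.0005 F [ 0.5  0.2 -0.6] j6 -120.2
 turn first (units of 5deg): [0.   0.01 0.03]  then shift mm tool xyz: [ 1.   1.8 -3.5]
```

View pics/s8.png

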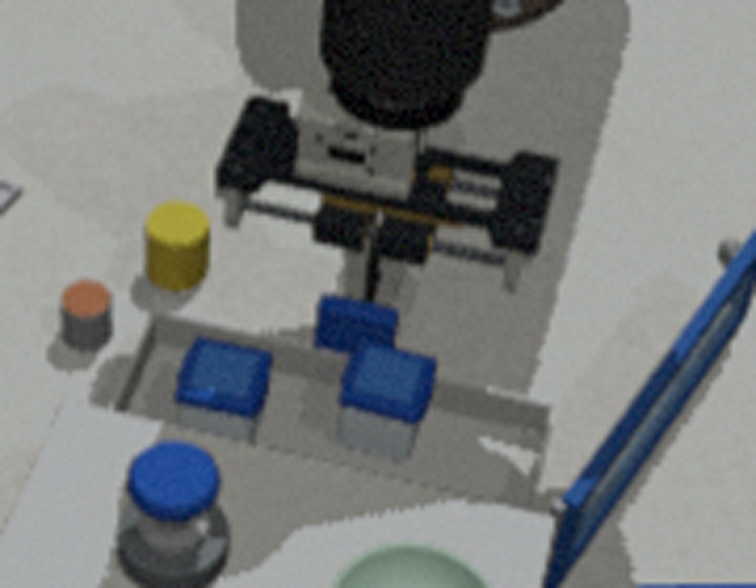

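send_rows --deltas '[{"dx": 0, "dy": -6, "dz": -3, "ax": 0, "ay": 0, "az": 0, "fingers": 0}, {"dx": 0, "dy": -5, "dz": 0, "ax": 0, "ay": 0, "az": 0, "fingers": 0}, {"dx": 0, "dy": -4, "dz": 0, "ax": 0, "ay": 0, "az": 0, "fingers": 0}, {"dx": 0, "dy": -5, "dz": 0, "ax": 0, "ay": 0, "az": 0, "fingers": 0}, {"dx": 0, "dy": -7, "dz": 0, "ax": 0, "ay": 0, "az": 0, "fingers": 0}, {"dx": 0, "dy": -9, "dz": 0, "ax": 0, "ay": 0, "az": 0, "fingers": 0}, {"dx": 0, "dy": -11, "dz": 0, "ax": 0, "ay": 0, "az": 0, "fingers": 0}, {"dx": 0, "dy": -11, "dz": 0, "ax": 0, "ay": 0, "az": 0, "fingers": 0}, {"dx": 0, "dy": -11, "dz": 0, "ax": 0, "ay": 0, "az": 0, "fingers": 0}, {"dx": 0, "dy": -11, "dz": 0, "ax": 0, "ay": 0, "az": 0, "fingers": 0}, {"dx": 0, "dy": -11, "dz": 0, "ax": 0, "ay": 0, "az": 0, "fingers": 0}, {"dx": 0, "dy": -11, "dz": 0, "ax": 0, "ay": 0, "az": 0, "fingers": 0}]'

```text
clock: 28.12
tool_pos: [0.5581, 0.0907, 0.0842]
orientation: [51.8, 90.0, 146.6]
force: [-3.3, 1.9, 0.4]
opening: 0.0005
```

Run:
```python
from h import *
s=snap("scene");t=snap("top")
crop(s,"s9.png",220,130,180,140,4.2)
plan((.605,.095,.085),90+CY)
```

```text
at [0.5591 0.0908 0.0844] clock 28.23 open 0.0007 F [ 0.3 -0.6  0.4] j6 -114.3
 turn first (units of 5deg): [-0.    0.    0.02]  then shift mm tool xyz: [ -0.6 -46.1   0.3]
```

View pics/s9.png

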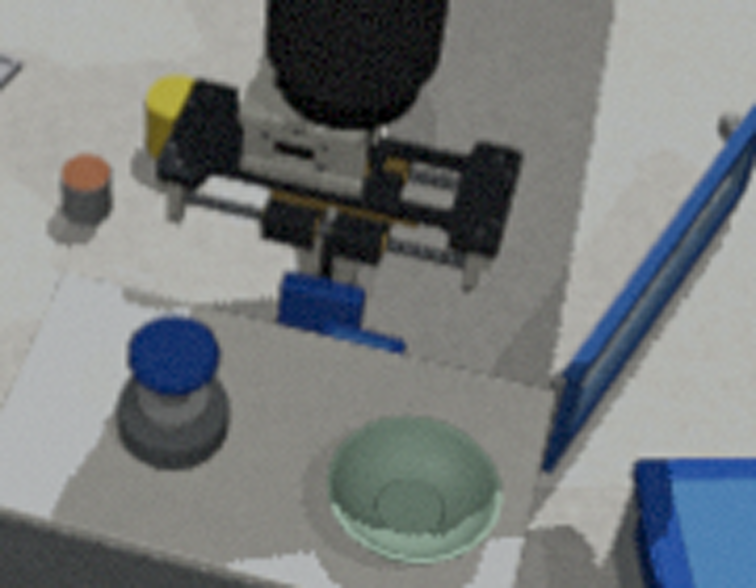

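send_rows --deltas '[{"dx": 0, "dy": -8, "dz": 0, "ax": 0, "ay": 0, "az": 0, "fingers": 0}, {"dx": 0, "dy": -10, "dz": 0, "ax": 0, "ay": 0, "az": 0, "fingers": 0}, {"dx": 0, "dy": -8, "dz": 0, "ax": 0, "ay": 0, "az": 0, "fingers": 0}, {"dx": 0, "dy": -5, "dz": 0, "ax": 0, "ay": 0, "az": 0, "fingers": 0}, {"dx": 0, "dy": -3, "dz": 0, "ax": 0, "ay": 0, "az": 0, "fingers": 0}, {"dx": 0, "dy": -2, "dz": 0, "ax": 0, "ay": 0, "az": 0, "fingers": 0}]'

```text
clock: 28.98
tool_pos: [0.5934, 0.0936, 0.0842]
orientation: [53.3, 90.0, 148.0]
force: [-2.5, 1.0, 0.1]
opening: 0.0006
```

send_rows --deltas '[{"dx": 0, "dy": -2, "dz": 0, "ax": 0, "ay": 0, "az": 0, "fingers": 0}, {"dx": 0, "dy": -2, "dz": 0, "ax": 0, "ay": 0, "az": 0, "fingers": 0}, {"dx": 0, "dy": -1.5, "dz": 0, "ax": 0, "ay": 0, "az": 0, "fingers": 0}, {"dx": 0, "dy": -1, "dz": 0, "ax": 0, "ay": 0, "az": 0, "fingers": 0}]'

```text
clock: 29.48
tool_pos: [0.5998, 0.0942, 0.0842]
orientation: [17.0, 90.0, 111.8]
force: [-2.2, 0.8, -1.0]
opening: 0.0004
```

send_rows --deltas '[{"dx": 0, "dy": -1.5, "dz": 0, "ax": 0, "ay": 0, "az": 0, "fingers": 0}, {"dx": 0, "dy": -1.5, "dz": 0, "ax": 0, "ay": 0, "az": 0, "fingers": 0}, {"dx": 0, "dy": -1.5, "dz": 0, "ax": 0, "ay": 0, "az": 0, "fingers": 0}, {"dx": 0, "dy": 0, "dz": 0, "ax": 0, "ay": 0, "az": 0, "fingers": 0}]'

```text
clock: 29.98
tool_pos: [0.6046, 0.0945, 0.0843]
orientation: [-95.1, 90.0, -0.3]
force: [-0.9, -0.3, 0.1]
opening: 0.0004
```

send_rows --deltas '[{"dx": 0, "dy": -1.5, "dz": 0, "ax": 0, "ay": 0, "az": 0, "fingers": 0}, {"dx": 0, "dy": -1.5, "dz": 0, "ax": 0, "ay": 0, "az": 0, "fingers": 0}, {"dx": 0, "dy": -1.5, "dz": 0, "ax": 0, "ay": 0, "az": 0, "fingers": 0}, {"dx": 0, "dy": 0, "dz": 0, "ax": 0, "ay": 0, "az": 0, "fingers": 0}]'

```text
clock: 30.48
tool_pos: [0.6055, 0.0945, 0.0843]
orientation: [95.9, 89.7, -169.3]
force: [-14.4, 3.9, 10.7]
opening: 0.0004
```

Run:
```python
from h import *
s=snap("scene");t=snap("top")
crop(s,"s10.png",220,130,180,140,4.2)
crop(t,"t10.png",140,110,150,140,4)
plan((.605,.095,.085),90+CY)
```

```text
at [0.6056 0.0945 0.0843] clock 30.57 open 0.0006 F [-15.4   3.1  12. ] j6 -112.2
 turn first (units of 5deg): [-0.   -0.01 -0.06]  then shift mm tool xyz: [-0.7  0.5  0.6]
```

View pics/s10.png

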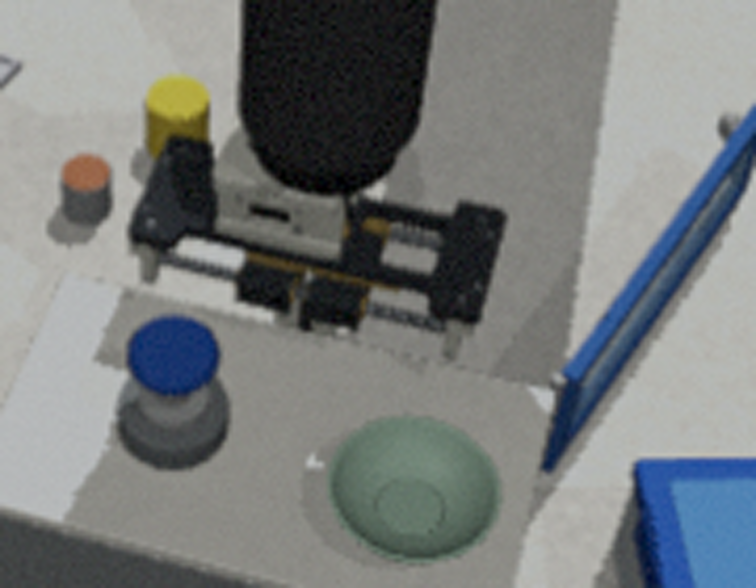

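send_rows --deltas '[{"dx": 0, "dy": 15, "dz": 0, "ax": 0, "ay": 0, "az": 0, "fingers": 0}, {"dx": 0, "dy": 35, "dz": 0, "ax": 0, "ay": 0, "az": 0, "fingers": 0}, {"dx": -40, "dy": 50, "dz": 0, "ax": 0, "ay": 0, "az": 0, "fingers": 0}, {"dx": -50, "dy": 40, "dz": 0, "ax": 0, "ay": 0, "az": 0, "fingers": 0}, {"dx": -10, "dy": 0, "dz": 0, "ax": 0, "ay": 0, "az": 0, "fingers": 0}]'

```text
clock: 31.2
tool_pos: [0.4709, 0.0836, 0.1859]
orientation: [-66.0, 89.6, 28.8]
force: [1.5, 0.2, -0.6]
opening: 0.0006
```

Run:
```python
from h import *
s=snap("scene");t=snap("top")
crop(s,"s11.png",220,130,180,140,4.2)
crop(t,"t11.png",140,110,150,140,4)
plan((.605,.095,.085),90+CY)
```

```text
at [0.4723 0.0839 0.1841] clock 31.3 open 0.0004 F [ 0.3 -0.   0.5] j6 -118.9
 turn first (units of 5deg): [0.01 0.02 0.06]  then shift mm tool xyz: [ 9.910e+01 -1.332e+02 -1.000e-01]
```

View pics/s11.png

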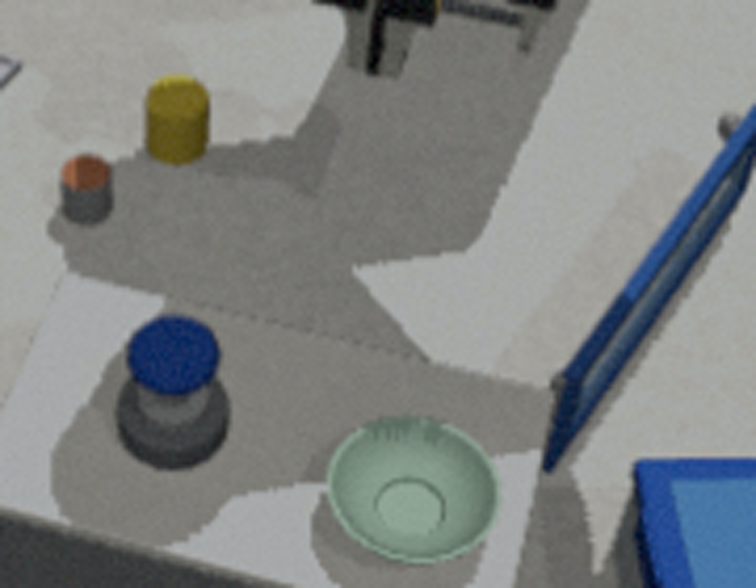

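View pics/t11.png

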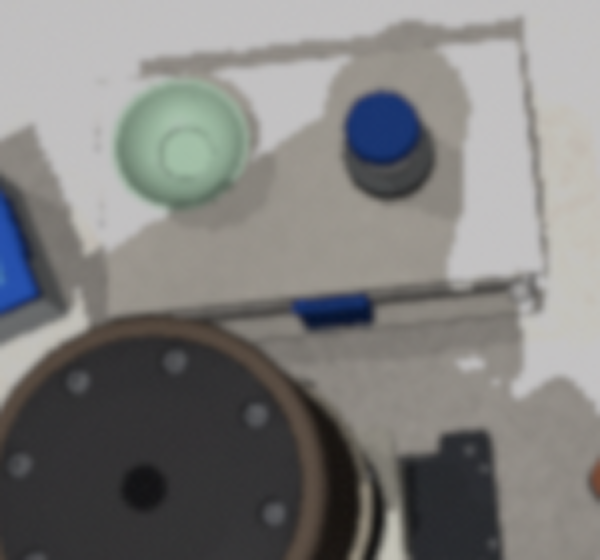

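```bash
cat > door.py <<'E'
from h import *
H=np.array([.6014,.2384])
def u(deg): return np.array([np.cos(np.radians(deg)),np.sin(np.radians(deg))])
z=u(90+CY); y=u(180+CY)
def tcp(th,r,gap=0):
    n=u(180+CY-th); e=u(270+CY-th)
    h=.021*abs(n@z)+.0095*abs(n@y)
    return H+r*e+(.010+h+gap)*n
if __name__=="__main__":
    print("start",tcp(109,.22,.03))
    plan((*tcp(109,.22,.03),.184),90+CY)
    prev=tcp(109,.22,.03)
    for th in list(range(109,-1,-6))+[0]:
        r=.22+.03*(109-th)/109
        c=tcp(th,r); d=(c-prev)*1e3; prev=c
        print(th,c.round(4),"|c|",np.linalg.norm(c).round(3),"dy %.1f dz %.1f"%(d@y,d@z))
E
python3 door.py
```

```text
start [0.40356383 0.35339303]
at [0.4723 0.0839 0.1841] clock 31.3 open 0.0004 F [ 0.3 -0.   0.5] j6 -118.9
 turn first (units of 5deg): [0.01 0.02 0.06]  then shift mm tool xyz: [1.000e-01 4.590e+01 2.743e+02]
109 [0.3962 0.3243] |c| 0.512 dy 9.8 dz -28.4
103 [0.3867 0.3023] |c| 0.491 dy 11.4 dz -21.2
97 [0.3795 0.2789] |c| 0.471 dy 9.1 dz -22.6
91 [0.3749 0.2546] |c| 0.453 dy 6.6 dz -23.9
85 [0.3727 0.2311] |c| 0.439 dy 4.1 dz -23.2
79 [0.3729 0.2075] |c| 0.427 dy 1.7 dz -23.6
73 [0.3757 0.1835] |c| 0.418 dy -0.8 dz -24.1
67 [0.3812 0.1596] |c| 0.413 dy -3.4 dz -24.3
61 [0.3893 0.1361] |c| 0.412 dy -6.1 dz -24.2
55 [0.4001 0.1131] |c| 0.416 dy -8.8 dz -23.7
49 [0.4135 0.0912] |c| 0.423 dy -11.6 dz -23.0
43 [0.4295 0.0706] |c| 0.435 dy -14.2 dz -21.9
37 [0.448  0.0516] |c| 0.451 dy -16.8 dz -20.5
31 [0.4688 0.0345] |c| 0.47 dy -19.3 dz -18.7
25 [0.4917 0.0197] |c| 0.492 dy -21.5 dz -16.7
19 [0.5163 0.0074] |c| 0.516 dy -23.6 dz -14.3
13 [ 0.5425 -0.0021] |c| 0.543 dy -25.3 dz -11.7
7 [ 0.5699 -0.0086] |c| 0.57 dy -26.7 dz -8.8
1 [ 0.5981 -0.0121] |c| 0.598 dy -27.8 dz -5.8
0 [ 0.6029 -0.0124] |c| 0.603 dy -4.7 dz -0.7
```

```bash
cat > door2.py <<'E'
from door import *
def rr(th): return .20 if th>45 else .20+.05*(45-th)/45
print("start",tcp(109,.20,.03)); plan((*tcp(109,.2,.03),.184),90+CY)
prev=tcp(109,.20,.03)
for th in list(range(109,-1,-6))+[0]:
    c=tcp(th,rr(th)); d=(c-prev)*1e3; prev=c
    print(th,c.round(4),"|c|",np.linalg.norm(c).round(3),"dy %.1f dz %.1f"%(d@y,d@z))
E
python3 door2.py
```

```text
start [0.42295273 0.34848689]
at [0.4723 0.0839 0.1841] clock 31.3 open 0.0004 F [ 0.3 -0.   0.5] j6 -118.9
 turn first (units of 5deg): [0.01 0.02 0.06]  then shift mm tool xyz: [1.000e-01 2.700e+01 2.677e+02]
109 [0.4156 0.3194] |c| 0.524 dy 9.8 dz -28.4
103 [0.4081 0.2992] |c| 0.506 dy 9.2 dz -19.5
97 [0.4028 0.2781] |c| 0.489 dy 7.1 dz -20.6
91 [0.3998 0.2562] |c| 0.475 dy 4.8 dz -21.5
85 [0.3989 0.2356] |c| 0.463 dy 2.6 dz -20.5
79 [0.4001 0.2151] |c| 0.454 dy 0.5 dz -20.5
73 [0.4035 0.1946] |c| 0.448 dy -1.6 dz -20.7
67 [0.4091 0.1744] |c| 0.445 dy -3.9 dz -20.7
61 [0.4169 0.1545] |c| 0.445 dy -6.1 dz -20.4
55 [0.4268 0.1355] |c| 0.448 dy -8.4 dz -19.8
49 [0.439  0.1174] |c| 0.454 dy -10.6 dz -19.0
43 [0.4518 0.0988] |c| 0.462 dy -11.2 dz -19.6
37 [0.4645 0.0777] |c| 0.471 dy -10.9 dz -22.1
31 [0.4802 0.0578] |c| 0.484 dy -14.0 dz -21.2
25 [0.4989 0.0393] |c| 0.5 dy -17.0 dz -19.9
19 [0.5202 0.0228] |c| 0.521 dy -19.9 dz -18.2
13 [0.5441 0.0087] |c| 0.544 dy -22.6 dz -16.1
7 [ 0.5701 -0.0028] |c| 0.57 dy -25.0 dz -13.6
1 [ 0.5981 -0.0113] |c| 0.598 dy -27.1 dz -10.8
0 [ 0.6029 -0.0124] |c| 0.603 dy -4.7 dz -1.5
```

Move over the door to its outer side and descend.

send_rows --deltas '[{"dx": 0, "dy": 3, "dz": 27, "ax": 0, "ay": 0, "az": 0, "fingers": 0}, {"dx": 0, "dy": 5, "dz": 50, "ax": 0, "ay": 0, "az": 0, "fingers": 0}, {"dx": 0, "dy": 5, "dz": 55, "ax": 0, "ay": 0, "az": 0, "fingers": 0}, {"dx": 0, "dy": 5, "dz": 55, "ax": 0, "ay": 0, "az": 0, "fingers": 0}, {"dx": 0, "dy": 5, "dz": 55, "ax": 0, "ay": 0, "az": 0, "fingers": 0}, {"dx": 0, "dy": 4, "dz": 26, "ax": 0, "ay": 0, "az": 0, "fingers": 0}, {"dx": 0, "dy": 0, "dz": 0, "ax": 0, "ay": 0, "az": 0, "fingers": 0}]'

```text
clock: 32.17
tool_pos: [0.4218, 0.3494, 0.1802]
orientation: [144.4, 89.9, -120.7]
force: [-0.3, -1.0, -0.2]
opening: 0.0006
```

Run:
```python
from h import *
s=snap("scene");t=snap("top")
crop(s,"s12.png",230,90,230,160,3.3)
plan((.423,.3485,.075),90+CY)
```

```text
at [0.422  0.3475 0.1808] clock 32.27 open 0.0003 F [-0.   0.3 -0.7] j6 -145.2
 turn first (units of 5deg): [-0.   -0.02 -0.02]  then shift mm tool xyz: [105.8  -1.    0.9]
```

View pics/s12.png

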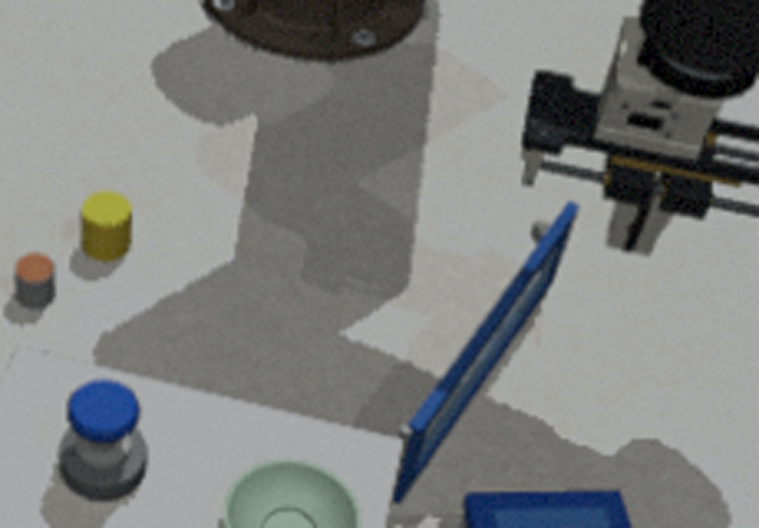

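send_rows --deltas '[{"dx": 25, "dy": 0, "dz": 1, "ax": 0, "ay": 0, "az": 0, "fingers": 0}, {"dx": 45, "dy": 0, "dz": 0, "ax": 0, "ay": 0, "az": 0, "fingers": 0}, {"dx": 34, "dy": 0, "dz": 0, "ax": 0, "ay": 0, "az": 0, "fingers": 0}, {"dx": 0, "dy": 0, "dz": 0, "ax": 0, "ay": 0, "az": 0, "fingers": 0}, {"dx": 0, "dy": 5, "dz": -14, "ax": 0, "ay": 0, "az": 0, "fingers": 0}, {"dx": 0, "dy": 5, "dz": -14, "ax": 0, "ay": 0, "az": 0, "fingers": 0}, {"dx": 0, "dy": 6, "dz": -12, "ax": 0, "ay": 0, "az": 0, "fingers": 0}, {"dx": 0, "dy": 6, "dz": -14, "ax": 0, "ay": 0, "az": 0, "fingers": 0}]'

```text
clock: 33.28
tool_pos: [0.4045, 0.2928, 0.0789]
orientation: [-38.0, 89.9, 56.8]
force: [-0.9, 0.1, 0.2]
opening: 0.0005
```

Run:
```python
from h import *
s=snap("scene");t=snap("top")
crop(s,"s13.png",230,90,230,160,3.3)
plan((.4028,.2781,.075),90+CY)
```

```text
at [0.4038 0.2918 0.0785] clock 33.38 open 0.0003 F [0.1 0.3 0.5] j6 -143.7
 turn first (units of 5deg): [-0.01  0.   -0.  ]  then shift mm tool xyz: [  3.5   2.1 -13.5]
```

View pics/s13.png

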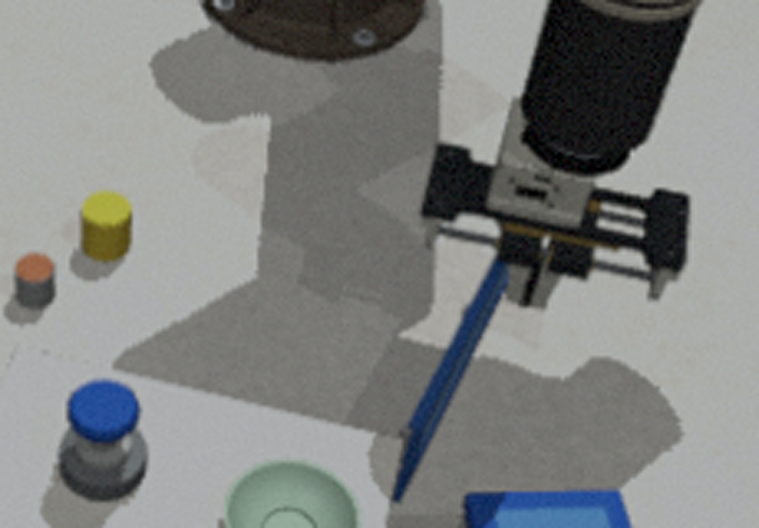

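send_rows --deltas '[{"dx": 0, "dy": 2, "dz": -13, "ax": 0, "ay": 0, "az": 0, "fingers": 0}, {"dx": 0, "dy": 5, "dz": -21.5, "ax": 0, "ay": 0, "az": 0, "fingers": 0}, {"dx": 0, "dy": 2.5, "dz": -20.5, "ax": 0, "ay": 0, "az": 0, "fingers": 0}, {"dx": 0, "dy": 0.5, "dz": -20.5, "ax": 0, "ay": 0, "az": 0, "fingers": 0}, {"dx": 0, "dy": -1.6, "dz": -20.7, "ax": 0, "ay": 0, "az": 0, "fingers": 0}, {"dx": 0, "dy": -4, "dz": -20.7, "ax": 0, "ay": 0, "az": 0, "fingers": 0}, {"dx": 0, "dy": -6, "dz": -20.4, "ax": 0, "ay": 0, "az": 0, "fingers": 0}, {"dx": 0, "dy": -8.4, "dz": -19.8, "ax": 0, "ay": 0, "az": 0, "fingers": 0}, {"dx": 0, "dy": -10.6, "dz": -19, "ax": 0, "ay": 0, "az": 0, "fingers": 0}, {"dx": 0, "dy": -11.2, "dz": -19.6, "ax": 0, "ay": 0, "az": 0, "fingers": 0}]'

```text
clock: 34.62
tool_pos: [0.453, 0.0996, 0.0781]
orientation: [107.3, 90.0, -157.9]
force: [1.4, 0.7, -0.0]
opening: 0.0005
```

Run:
```python
from h import *
s=snap("scene");t=snap("top")
crop(s,"s14.png",230,90,230,160,3.3)
plan((.4518,.0988,.075),90+CY)
```

```text
at [0.4532 0.0991 0.0779] clock 34.73 open 0.0004 F [-0.8 -0.2  0.4] j6 -122.1
 turn first (units of 5deg): [-0.03 -0.   -0.01]  then shift mm tool xyz: [ 2.9  1.4 -0.2]
```

View pics/s14.png

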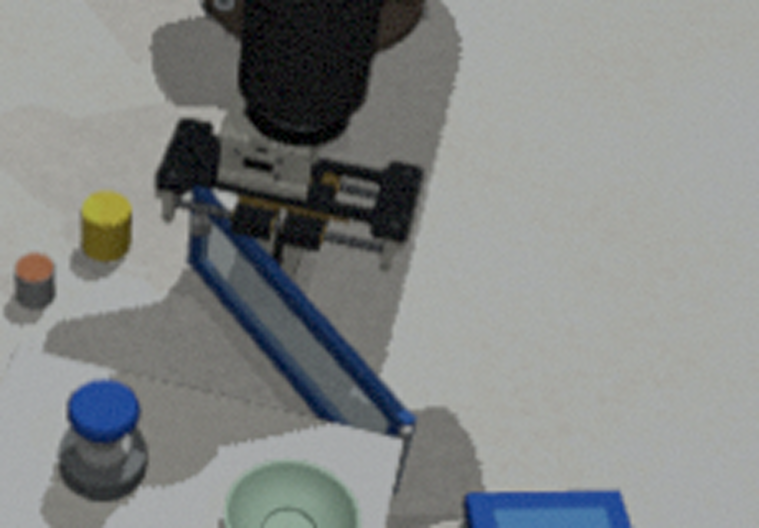

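Door follows well. Continue to about 10°.

send_rows --deltas '[{"dx": 0, "dy": -10, "dz": -22, "ax": 0, "ay": 0, "az": 0, "fingers": 0}, {"dx": 0, "dy": -14, "dz": -21, "ax": 0, "ay": 0, "az": 0, "fingers": 0}, {"dx": 0, "dy": -17, "dz": -20, "ax": 0, "ay": 0, "az": 0, "fingers": 0}, {"dx": 0, "dy": -20, "dz": -18, "ax": 0, "ay": 0, "az": 0, "fingers": 0}, {"dx": 0, "dy": -22.5, "dz": -16, "ax": 0, "ay": 0, "az": 0, "fingers": 0}, {"dx": 0, "dy": -18, "dz": -10, "ax": 0, "ay": 0, "az": 0, "fingers": 0}, {"dx": 0, "dy": 0, "dz": 0, "ax": 0, "ay": 0, "az": 0, "fingers": 0}]'

```text
clock: 35.6
tool_pos: [0.5632, 0.0022, 0.0777]
orientation: [113.5, 90.0, -151.8]
force: [-0.2, 0.5, 0.7]
opening: 0.0003
```

Run:
```python
from h import *
s=snap("scene");t=snap("top")
crop(s,"s15.png",200,120,200,140,3.8)
plan((.5981,-.0113,.078),90+CY)
```

```text
at [0.5618 0.0027 0.0777] clock 35.7 open 0.0009 F [-0.9  0.4  0.4] j6 -105.5
 turn first (units of 5deg): [-0.01 -0.   -0.01]  then shift mm tool xyz: [ -0.3 -35.  -17. ]
```

View pics/s15.png

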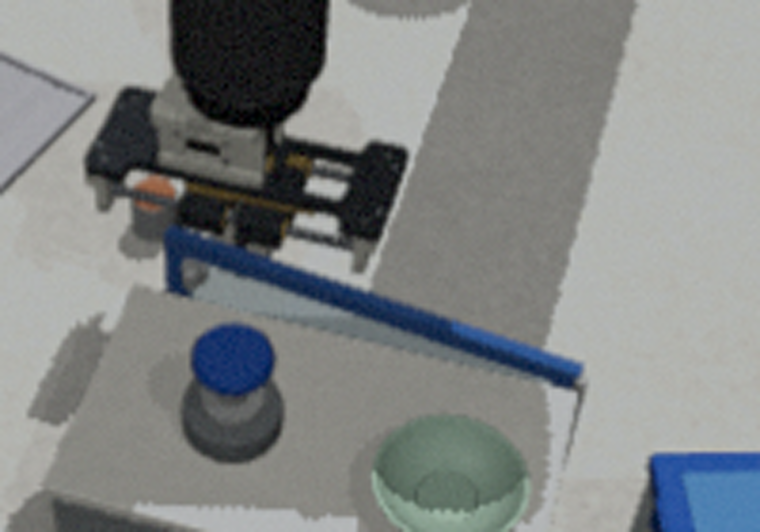

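send_rows --deltas '[{"dx": 0, "dy": -8, "dz": -4, "ax": 0, "ay": 0, "az": 0, "fingers": 0}, {"dx": 0, "dy": -9, "dz": -4, "ax": 0, "ay": 0, "az": 0, "fingers": 0}, {"dx": 0, "dy": -7, "dz": -3, "ax": 0, "ay": 0, "az": 0, "fingers": 0}, {"dx": 0, "dy": -4, "dz": -1, "ax": 0, "ay": 0, "az": 0, "fingers": 0}, {"dx": 0, "dy": -2, "dz": 0, "ax": 0, "ay": 0, "az": 0, "fingers": 0}]'

```text
clock: 36.33
tool_pos: [0.5919, -0.0067, 0.0773]
orientation: [88.8, 89.8, -176.5]
force: [-5.4, 1.7, 2.5]
opening: 0.0003
```

send_rows --deltas '[{"dx": 0, "dy": -1.5, "dz": 0, "ax": 0, "ay": 0, "az": 0, "fingers": 0}, {"dx": 0, "dy": -1.5, "dz": 0, "ax": 0, "ay": 0, "az": 0, "fingers": 0}, {"dx": 0, "dy": -1.5, "dz": 0, "ax": 0, "ay": 0, "az": 0, "fingers": 0}, {"dx": 0, "dy": -1.5, "dz": 0, "ax": 0, "ay": 0, "az": 0, "fingers": 0}]'

```text
clock: 36.83
tool_pos: [0.6004, -0.0059, 0.0783]
orientation: [-91.9, 89.9, 2.9]
force: [-1.2, 0.1, -0.6]
opening: 0.0006
```

send_rows --deltas '[{"dx": 0, "dy": -1.5, "dz": 0, "ax": 0, "ay": 0, "az": 0, "fingers": 0}, {"dx": 0, "dy": -1.5, "dz": 0, "ax": 0, "ay": 0, "az": 0, "fingers": 0}, {"dx": 0, "dy": -1.5, "dz": 0, "ax": 0, "ay": 0, "az": 0, "fingers": 0}, {"dx": 0, "dy": 0, "dz": 0, "ax": 0, "ay": 0, "az": 0, "fingers": 0}]'

```text
clock: 37.33
tool_pos: [0.6015, -0.0058, 0.0784]
orientation: [92.1, 89.7, -173.1]
force: [-13.3, 2.1, 10.6]
opening: 0.0004
```

send_rows --deltas '[{"dx": 0, "dy": 10, "dz": 0, "ax": 0, "ay": 0, "az": 0, "fingers": 0}, {"dx": 0, "dy": 30, "dz": 0, "ax": 0, "ay": 0, "az": 0, "fingers": 0}, {"dx": -40, "dy": 30, "dz": 0, "ax": 0, "ay": 0, "az": 0, "fingers": 0}, {"dx": -60, "dy": 30, "dz": -20, "ax": 0, "ay": 0, "az": 0, "fingers": 0}, {"dx": -60, "dy": 0, "dz": -40, "ax": 0, "ay": 0, "az": 0, "fingers": 0}, {"dx": 0, "dy": 0, "dz": -60, "ax": 0, "ay": 0, "az": 0, "fingers": 0}, {"dx": 0, "dy": 0, "dz": -60, "ax": 0, "ay": 0, "az": 0, "fingers": 0}, {"dx": 0, "dy": 0, "dz": 0, "ax": 0, "ay": 0, "az": 0, "fingers": 0}]'

```text
clock: 38.33
tool_pos: [0.5223, -0.189, 0.2239]
orientation: [-112.7, 89.9, -18.2]
force: [0.4, 0.6, -0.3]
opening: 0.0005
```

Run:
```python
from h import *
s=snap("scene");t=snap("top")
crop(s,"s16.png",200,120,200,160,3.7)
crop(t,"t16.png",140,100,170,140,4)
P=[]
for x,roi in((s,(240,190,45,40)),(t,(215,120,45,40))):
    x0,y0,w,h=roi
    hsv=cv2.cvtColor(x["image"],cv2.COLOR_BGR2HSV)[y0:y0+h,x0:x0+w]
    m=cv2.inRange(hsv,(95,120,40),(130,255,255))
    c=max(cv2.findContours(m,cv2.RETR_EXTERNAL,cv2.CHAIN_APPROX_NONE)[0],key=cv2.contourArea)
    e=cv2.fitEllipse(c); P.append((e[0][0]+x0,e[0][1]+y0)); print(e,onz(x,P[-1],.166),onz(x,P[-1],.16))
X,err=tri(s,P[0],t,P[1]);print(X,err)
plan((X[0],X[1],.24),90+CY)
# predicted shut door ends
```

```text
((20.81879425048828, 24.38490104675293), (17.507205963134766, 20.394569396972656), 86.83645629882812) [0.72111516 0.05856842 0.166     ] [0.71680569 0.05682442 0.16      ]
((20.07334327697754, 20.94618797302246), (14.9110107421875, 17.51973533630371), 84.1319351196289) [0.71298036 0.05479733 0.166     ] [0.71495722 0.05529696 0.16      ]
[0.71548163 0.05584862 0.1579787 ] 0.8168022976727657
at [ 0.5222 -0.1863  0.2237] clock 38.42 open 0.0004 F [-0.4  0.6  1. ] j6 -85.9
 turn first (units of 5deg): [-0.02 -0.    0.01]  then shift mm tool xyz: [ -16.3 -212.9  225.1]
```

View pics/s16.png

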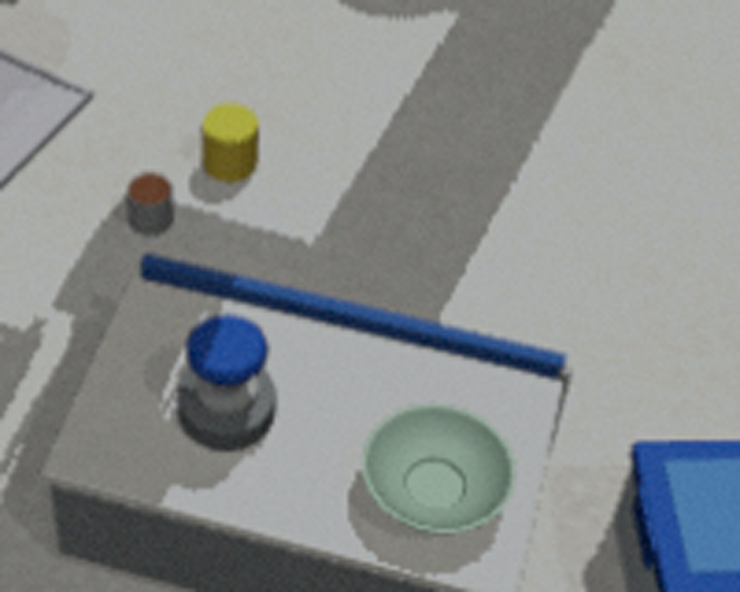

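View pics/t16.png

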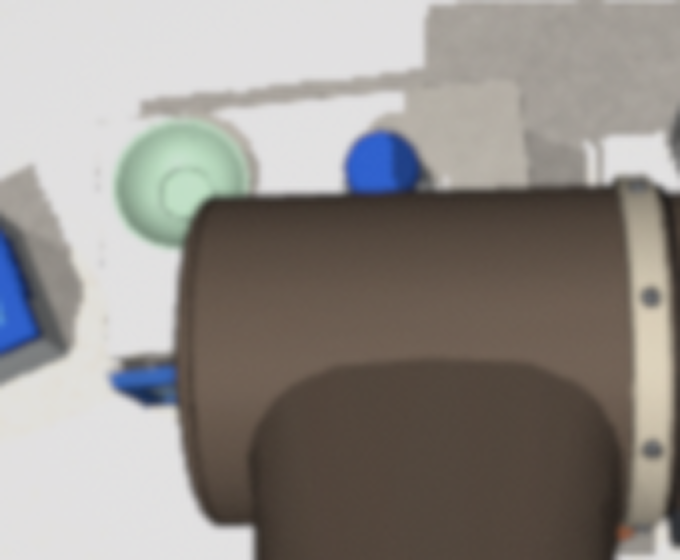

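send_rows --deltas '[{"dx": -16, "dy": -20, "dz": 20, "ax": 0, "ay": 0, "az": 0, "fingers": 0}, {"dx": 0, "dy": -36, "dz": 38, "ax": 0, "ay": 0, "az": 0, "fingers": 0}, {"dx": 0, "dy": -40, "dz": 42, "ax": 0, "ay": 0, "az": 0, "fingers": 0}, {"dx": 0, "dy": -40, "dz": 42, "ax": 0, "ay": 0, "az": 0, "fingers": 0}, {"dx": 0, "dy": -40, "dz": 42, "ax": 0, "ay": 0, "az": 0, "fingers": 0}, {"dx": 0, "dy": -25, "dz": 28, "ax": 0, "ay": 0, "az": 0, "fingers": 0}, {"dx": 0, "dy": -12, "dz": 13, "ax": 0, "ay": 0, "az": 0, "fingers": 0}, {"dx": 0, "dy": 0, "dz": 0, "ax": 0, "ay": 0, "az": 0, "fingers": 0}, {"dx": 0, "dy": 0, "dz": 0, "ax": 0, "ay": 0, "az": 0, "fingers": 0}]'

```text
clock: 39.55
tool_pos: [0.7149, 0.0564, 0.2399]
orientation: [-81.1, 90.0, 13.7]
force: [-0.2, -0.6, 0.5]
opening: 0.0003
```

Run:
```python
from h import *
s=snap("scene");t=snap("top")
crop(s,"s17.png",200,120,200,160,3.7)
plan((.715,.056,.20),90+CY)
```

```text
at [0.715  0.0558 0.2402] clock 39.65 open 0.0001 F [-0.6 -1.  -0.3] j6 -105.2
 turn first (units of 5deg): [-0.01  0.    0.01]  then shift mm tool xyz: [40.2 -0.   0.2]
```

View pics/s17.png

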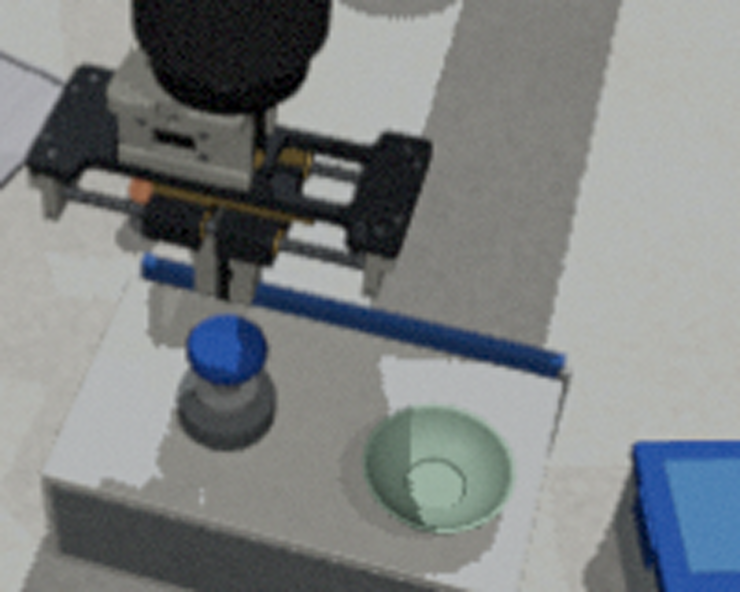

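send_rows --deltas '[{"dx": 20, "dy": 0, "dz": 0, "ax": 0, "ay": 0, "az": 0, "fingers": 0}, {"dx": 17, "dy": 0, "dz": 0, "ax": 0, "ay": 0, "az": 0, "fingers": 0}, {"dx": 8, "dy": 0, "dz": 0, "ax": 0, "ay": 0, "az": 0, "fingers": 0}, {"dx": 6, "dy": 0, "dz": 0, "ax": 0, "ay": 0, "az": 0, "fingers": 0}, {"dx": 6, "dy": 0, "dz": 0, "ax": 0, "ay": 0, "az": 0, "fingers": 0}, {"dx": 6, "dy": 0, "dz": 0, "ax": 0, "ay": 0, "az": 0, "fingers": 0}, {"dx": 4, "dy": 0, "dz": 0, "ax": 0, "ay": 0, "az": 0, "fingers": 0}, {"dx": 2, "dy": 0, "dz": 0, "ax": 0, "ay": 0, "az": 0, "fingers": 0}, {"dx": 0, "dy": 0, "dz": 0, "ax": 0, "ay": 0, "az": 0, "fingers": 0}]'

```text
clock: 40.78
tool_pos: [0.7153, 0.056, 0.1718]
orientation: [-155.9, 90.0, -61.1]
force: [-5.3, -1.7, 8.4]
opening: 0.0008
```

send_rows --deltas '[{"dx": 1.5, "dy": 0, "dz": 0, "ax": 0, "ay": 0, "az": 0, "fingers": 0}, {"dx": 1.5, "dy": 0, "dz": 0, "ax": 0, "ay": 0, "az": 0, "fingers": 0}, {"dx": 1, "dy": 0, "dz": 0, "ax": 0, "ay": 0, "az": 0, "fingers": 0}, {"dx": 0, "dy": 0, "dz": 0, "ax": 0, "ay": 0, "az": 0, "fingers": 0}]'

```text
clock: 41.28
tool_pos: [0.7154, 0.056, 0.1693]
orientation: [-120.0, 89.9, -25.1]
force: [-7.8, -1.4, 13.5]
opening: 0.0005
```

send_rows --deltas '[{"dx": 1.5, "dy": 0, "dz": 0, "ax": 0, "ay": 0, "az": 0, "fingers": 0}, {"dx": 1, "dy": 0, "dz": 0, "ax": 0, "ay": 0, "az": 0, "fingers": 0}, {"dx": 0, "dy": 0, "dz": 0, "ax": 0, "ay": 0, "az": 0, "fingers": 0}]'

```text
clock: 41.65
tool_pos: [0.7155, 0.056, 0.1691]
orientation: [-110.3, 89.8, -15.4]
force: [-12.5, -0.5, 24.5]
opening: 0.0005
```

send_rows --deltas '[{"dx": -10, "dy": 0, "dz": 0, "ax": 0, "ay": 0, "az": 0, "fingers": 0}, {"dx": -16, "dy": 0, "dz": 0, "ax": 0, "ay": 0, "az": 0, "fingers": 0}, {"dx": -16, "dy": 0, "dz": 0, "ax": 0, "ay": 0, "az": 0, "fingers": 0}, {"dx": 0, "dy": 0, "dz": 0, "ax": 0, "ay": 0, "az": 0, "fingers": 0}, {"dx": 0, "dy": 0, "dz": 0, "ax": 0, "ay": 0, "az": 0, "fingers": 0}, {"dx": 0, "dy": 0, "dz": 0, "ax": 0, "ay": 0, "az": 0, "fingers": 0}]'

```text
clock: 42.4
tool_pos: [0.7151, 0.0565, 0.2051]
orientation: [95.6, 89.9, -169.6]
force: [-0.5, -0.5, 0.5]
opening: 0.0003
```

Run:
```python
from h import *
s=snap("scene")
crop(s,"s18.png",200,120,200,160,3.7)
plan((.715,.056,.20),90+CY)
```

```text
at [0.7152 0.0564 0.2052] clock 42.45 open 0.0004 F [-0.2  0.3 -0.2] j6 -105.2
 turn first (units of 5deg): [-0.   -0.   -0.02]  then shift mm tool xyz: [ 5.2  0.2 -0.4]
```

View pics/s18.png

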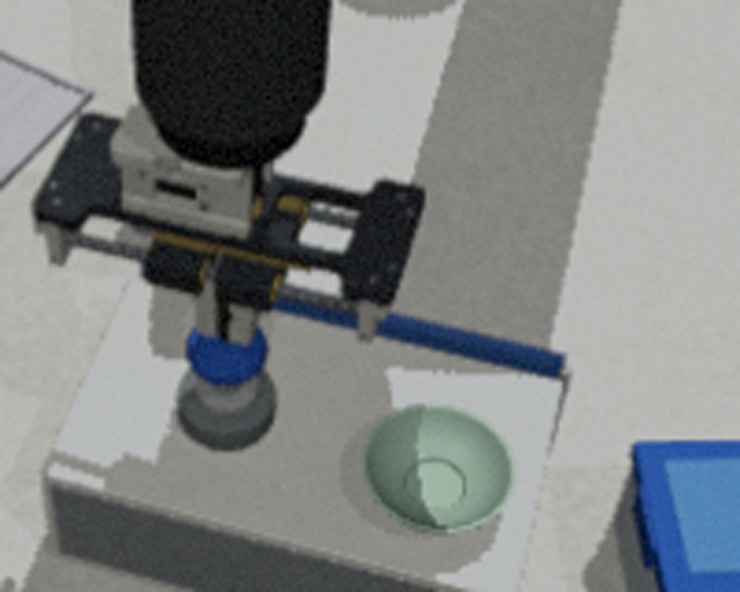

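Head back up (same pixel position). Second stroke.

send_rows --deltas '[{"dx": 10, "dy": 0, "dz": 0, "ax": 0, "ay": 0, "az": 0, "fingers": 0}, {"dx": 9, "dy": 0, "dz": 0, "ax": 0, "ay": 0, "az": 0, "fingers": 0}, {"dx": 8, "dy": 0, "dz": 0, "ax": 0, "ay": 0, "az": 0, "fingers": 0}, {"dx": 6, "dy": 0, "dz": 0, "ax": 0, "ay": 0, "az": 0, "fingers": 0}, {"dx": 4, "dy": 0, "dz": 0, "ax": 0, "ay": 0, "az": 0, "fingers": 0}, {"dx": 2, "dy": 0, "dz": 0, "ax": 0, "ay": 0, "az": 0, "fingers": 0}, {"dx": 1, "dy": 0, "dz": 0, "ax": 0, "ay": 0, "az": 0, "fingers": 0}, {"dx": 0, "dy": 0, "dz": 0, "ax": 0, "ay": 0, "az": 0, "fingers": 0}, {"dx": 0, "dy": 0, "dz": 0, "ax": 0, "ay": 0, "az": 0, "fingers": 0}]'

```text
clock: 43.58
tool_pos: [0.7156, 0.0565, 0.1692]
orientation: [-100.4, 89.9, -5.5]
force: [-7.5, 1.8, 18.6]
opening: 0.0003
```

send_rows --deltas '[{"dx": 1.5, "dy": 0, "dz": 0, "ax": 0, "ay": 0, "az": 0, "fingers": 0}, {"dx": 0, "dy": 0, "dz": 0, "ax": 0, "ay": 0, "az": 0, "fingers": 0}, {"dx": -10, "dy": 0, "dz": 0, "ax": 0, "ay": 0, "az": 0, "fingers": 0}, {"dx": -16, "dy": 0, "dz": 0, "ax": 0, "ay": 0, "az": 0, "fingers": 0}, {"dx": -16, "dy": 0, "dz": 0, "ax": 0, "ay": 0, "az": 0, "fingers": 0}, {"dx": 0, "dy": 0, "dz": 0, "ax": 0, "ay": 0, "az": 0, "fingers": 0}, {"dx": 0, "dy": 0, "dz": 0, "ax": 0, "ay": 0, "az": 0, "fingers": 0}, {"dx": 0, "dy": 0, "dz": 0, "ax": 0, "ay": 0, "az": 0, "fingers": 0}]'

```text
clock: 44.58
tool_pos: [0.7151, 0.0563, 0.2055]
orientation: [96.1, 89.9, -169.1]
force: [-0.0, 0.3, 0.5]
opening: 0.0006
```

send_rows --deltas '[{"dx": 10, "dy": 0, "dz": 0, "ax": 0, "ay": 0, "az": 0, "fingers": 0}, {"dx": 9, "dy": 0, "dz": 0, "ax": 0, "ay": 0, "az": 0, "fingers": 0}, {"dx": 8, "dy": 0, "dz": 0, "ax": 0, "ay": 0, "az": 0, "fingers": 0}, {"dx": 6, "dy": 0, "dz": 0, "ax": 0, "ay": 0, "az": 0, "fingers": 0}, {"dx": 4, "dy": 0, "dz": 0, "ax": 0, "ay": 0, "az": 0, "fingers": 0}, {"dx": 2, "dy": 0, "dz": 0, "ax": 0, "ay": 0, "az": 0, "fingers": 0}, {"dx": 2, "dy": 0, "dz": 0, "ax": 0, "ay": 0, "az": 0, "fingers": 0}, {"dx": 0, "dy": 0, "dz": 0, "ax": 0, "ay": 0, "az": 0, "fingers": 0}, {"dx": 0, "dy": 0, "dz": 0, "ax": 0, "ay": 0, "az": 0, "fingers": 0}]'

```text
clock: 45.7
tool_pos: [0.7156, 0.0564, 0.1692]
orientation: [-102.5, 89.9, -7.6]
force: [-9.2, 1.1, 20.6]
opening: 0.0006
```

Third stroke is at its stop. Rise, retreat, and inspect.

send_rows --deltas '[{"dx": 1, "dy": 0, "dz": 0, "ax": 0, "ay": 0, "az": 0, "fingers": 0}, {"dx": 0, "dy": 0, "dz": 0, "ax": 0, "ay": 0, "az": 0, "fingers": 0}, {"dx": -10, "dy": 0, "dz": 0, "ax": 0, "ay": 0, "az": 0, "fingers": 0}, {"dx": -16, "dy": 0, "dz": 0, "ax": 0, "ay": 0, "az": 0, "fingers": 0}, {"dx": -20, "dy": 0, "dz": 0, "ax": 0, "ay": 0, "az": 0, "fingers": 0}, {"dx": -40, "dy": 0, "dz": 0, "ax": 0, "ay": 0, "az": 0, "fingers": 0}, {"dx": 0, "dy": 30, "dz": -40, "ax": 0, "ay": 0, "az": 0, "fingers": 0}, {"dx": 0, "dy": 30, "dz": -50, "ax": 0, "ay": 0, "az": 0, "fingers": 0}, {"dx": 0, "dy": 30, "dz": -50, "ax": 0, "ay": 0, "az": 0, "fingers": 0}, {"dx": 0, "dy": 30, "dz": -50, "ax": 0, "ay": 0, "az": 0, "fingers": 0}, {"dx": 0, "dy": 30, "dz": -50, "ax": 0, "ay": 0, "az": 0, "fingers": 0}, {"dx": 0, "dy": 30, "dz": -50, "ax": 0, "ay": 0, "az": 0, "fingers": 0}]'

```text
clock: 47.2
tool_pos: [0.5592, -0.249, 0.2504]
orientation: [62.6, 90.0, 157.4]
force: [0.9, -0.0, -0.4]
opening: 0.0002
```

send_rows --deltas '[{"dx": 0, "dy": 20, "dz": -55, "ax": 0, "ay": 0, "az": 0, "fingers": 0}, {"dx": 0, "dy": 10, "dz": -55, "ax": 0, "ay": 0, "az": 0, "fingers": 0}, {"dx": 0, "dy": 10, "dz": -55, "ax": 0, "ay": 0, "az": 0, "fingers": 0}, {"dx": 0, "dy": 10, "dz": -45, "ax": 0, "ay": 0, "az": 0, "fingers": 0}, {"dx": 0, "dy": 0, "dz": 0, "ax": 0, "ay": 0, "az": 0, "fingers": 0}]'

```text
clock: 47.82
tool_pos: [0.5266, -0.464, 0.2489]
orientation: [61.4, 89.9, 156.0]
force: [0.2, 0.7, -0.4]
opening: 0.0005
```

Run:
```python
from h import *
s=snap("scene");t=snap("top")
crop(s,"s20.png",90,110,350,200,2.2)
crop(t,"t20.png",90,90,350,220,2.2)
p,R,o=pose();print(p,o["clock"],o["force"])
# predicted shut-door points
C=np.array([.698,.1035]);
def W(x,y,z): 
    a=np.radians(CY); return (C[0]+x*np.cos(a)-y*np.sin(a),C[1]+x*np.sin(a)+y*np.cos(a),z)
for n,p in dict(edge=W(-.095,.1425-.283,.096),hinge=W(-.095,.1425,.096),pump=(.7145,.0555,.166)).items(): print(n,proj(s,p),proj(t,p))
```

```text
[ 0.52751446 -0.46139455  0.24961287] 47.925 [0.1095172  0.42592788 0.03172597]
edge [[238.27201393 187.45475967]] [[275.95657263 185.19357202]]
hinge [[353.07041541 215.44279835]] [[166.80088317 196.05979808]]
pump [[260.66992642 211.67565519]] [[234.78440385 140.35400301]]
```

View pics/s20.png

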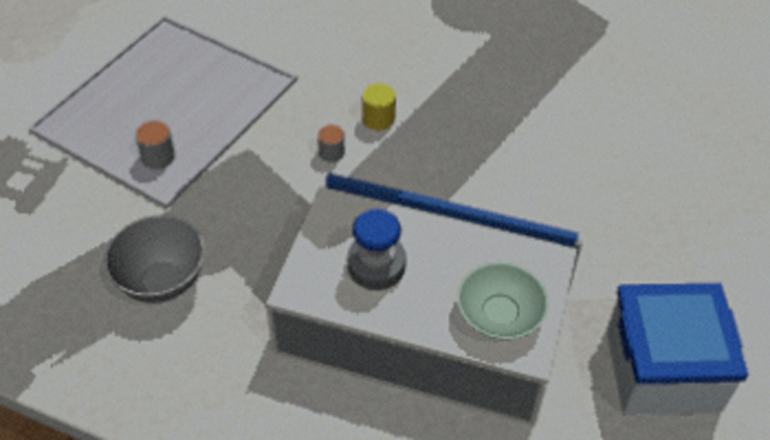

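View pics/t20.png

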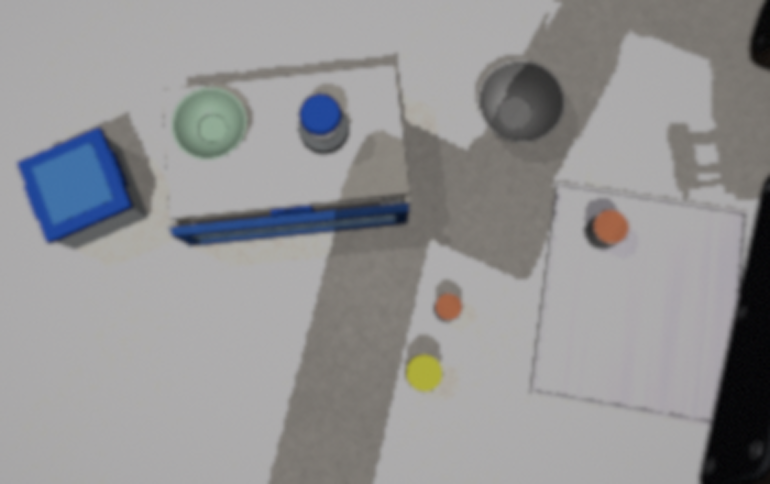

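Run:
```python
from h import *
s=snap("scene");t=snap("top")
for n,x,roi in(("s",s,(236,185,120,36)),):
    x0,y0,w,h=roi
    hsv=cv2.cvtColor(x["image"],cv2.COLOR_BGR2HSV)[y0:y0+h,x0:x0+w]
    m=cv2.inRange(hsv,(100,130,40),(130,255,255))
    cs=max(cv2.findContours(m,cv2.RETR_EXTERNAL,cv2.CHAIN_APPROX_NONE)[0],key=cv2.contourArea)
    mm=np.zeros_like(m);cv2.drawContours(mm,[cs],-1,255,-1)
    for nm,f in(("upper",lambda c:c.min()),("lower",lambda c:c.max())):
        P=[]
        for u in range(w):
            v=np.where(mm[:,u])[0]
            if len(v)>2 : P.append(onz(x,(u+x0,f(v)+y0),.096)[:2])
        P=np.array(P[5:-8]); vx,vy,cx,cy=cv2.fitLine(P.astype(np.float32),cv2.DIST_HUBER,0,.01,.01).ravel()
        print(nm,"door yaw",np.degrees(np.arctan(-vx/vy)),P.mean(0),len(P))
# plate back edge in scene & top gradient
g=cv2.cvtColor(s["image"],cv2.COLOR_BGR2GRAY).astype(int)
P=[]
a,b=np.array([215,249.5]),np.array([338,281])
for k in np.linspace(.06,.94,60):
    c=a+(b-a)*k; u=int(round(c[0])); col=g[int(c[1])-7:int(c[1])+8,u]
    d=np.diff(col); i=d.argmin(); P.append(onz(s,(u,int(c[1])-7+i+.5),.096)[:2])
P=np.array(P); vx,vy,cx,cy=cv2.fitLine(P.astype(np.float32),cv2.DIST_HUBER,0,.01,.01).ravel()
print("plate back yaw",np.degrees(np.arctan(-vx/vy)),P.mean(0))
```

```text
upper door yaw 4.987203 [0.6073668  0.09522204] 100
lower door yaw 5.0633736 [0.62085708 0.10003021] 100
plate back yaw 4.9467072 [0.78493983 0.12015276]
```

```bash
python3 -c "
from plant import ctrl
print(ctrl.close_job())"
```

```text
the job is handed in; nothing more can be done
None
```

The job is done in the order asked and handed in at about 48 s of the 210 s allowed.

**What I did**
- **Tin:** I moved the copper-topped tin from the pull-out tray to the aluminium tray, and it was still upright there in the last pictures.
- **Containers:** Only two small blue-lidded containers were present, and both now stand on the pull-out tray. After I placed it, the first one ended up about 3 cm nearer the tray's front wall, probably the expected knock. It was still upright and inside, so I left it.
- **Tray:** I pushed it home by the blue tab until it hit a firm stop at about 15 N.
- **Door:** I swung it shut; the resistance rose, dropped, then met a hard stop, as the catch snapping over would feel.
- **Pump:** I made three strokes, each down to the same stop (TCP at 0.169 m with 19–25 N). After each one I lifted clear, and the pictures after the first and last show the head back up.

**Last checks**
- The door's line was parallel to the cabinet's back edge within about 0.1°, so it is shut.
- The rice bowl, dish and large container look the same as at the start.
- The closed door and cabinet hide the containers, so I could not see them after pushing the tray in. The last clear view, before the push, shows both upright.
- My hand-picked cabinet corners differed by 5–10 mm between the two cameras, so for the tray, door and pump I relied on contact force.

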